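# Sort the microscope stain bottles by weight, turning the full ones over

### The arm

A 6-joint arm with a two-finger parallel gripper is mounted at the origin on the work surface. World frame = base frame: x ahead of the robot, y to its left, z up, the work surface at z = 0. Lengths are in m, angles in rad, forces in N, time in s.
With the tool pointing down it reaches from about 0.3 to 0.875 m from the base axis. Payload 6.4 kg.
Tool frame: the origin (TCP) lies midway between the tips of the shut fingers; the grasp point (between the pads) lies 19 mm behind it; x points along the fingers, y is the direction in which the jaws open and shut, and the axes are right-handed (so a half turn about x gives the same grasp; the last joint's range is limited). The gripper opens to 88 mm and grips with 3 to 60 N. Pads are 18 mm wide; open, the fingers measure 123 mm over their backs; the gripper's body (75 mm by 187 mm) begins 45 mm behind the grasp point.
Start: joints at [-1.479, 0.181, 1.607, -0, 1.354, -0.206], TCP at [0.169, -0.55, 0.239] pointing down, gripper open.
Joint ranges: [-2.99, 2.99], [-0.89, 2.07], [0.3, 2.58], [-1.14, 4.28], [0, 2.63], [-3.12, 3.12]. Speed limits (rad/s): [2.57, 2.57, 3.01, 3.14, 3.14, 3.14].

### API

Orientations are given as a rotation vector (axis times angle).
In Python, from bench import bot gives the robot as it stands.
- The arm moves only by the shell command python3 -m crank 'ROWS' [FORCE]. ROWS is a JSON object of lists of equal length, an entry for each row: "offset": the shift along the tool's x, y, z scaled (see below), a list of three; "twist": the turn, a rotation vector about the tool's x, y, z scaled (see below), a list of three; "fingers": the closure, from -1 (fully open) to 1 (shut). In form: {"offset": [[dx, dy, dz], ...], "twist": [[wx, wy, wz], ...], "fingers": [fingers, ...]}. A call has 1 to 20 rows; each row shifts and turns the pose as measured when the row begins, along the tool's axes as they then stand; what a row does not reach is not made up. The controller multiplies each number of a shift by 30 mm and each number of a turn by 4 degrees. A row lasts 1/12 s, in which the tool goes at most 41.7 mm and 7.16 degrees, less where a joint would pass 70% of its speed; a pose out of reach is approached as far as the arm can. A call with a number of a shift or a turn outside -1 to 1 is refused whole. A call with a gripper value outside its range is refused whole. The fingers move at their own pace and stop on an object; FORCE is the grip in N (left out, the last holds). Time passes only in rows, so rows that do not move let the fingers close. It gives the time, the measured TCP pose, the force and the opening at its end, in the units of the state.
- bot.state(): the state, without advancing time (a new reading comes with each control period).
- bot.grab_frame(name): name is "scene" or "top" or "wrist"; returns a dict with "frame" (384x512x3 uint8, red, green, blue), "fx", "fy", "cx", "cy" (pixels), "dist" ([k1, k2, p1, p2, k3] as OpenCV has them; the pictures are not rectified), "world_from_camera" (4x4, takes a point from camera to world coordinates); the wrist camera has in their place "tool_from_camera" (4x4, takes a point from camera to tool coordinates, whose origin is the TCP and whose axes are the tool frame's). Camera axes: x right, y down, z forward; pixel columns grow to the right and rows downward; lengths in m; the calibration is good to about 2 mm. A picture is of the moment at which its call begins: read the wrist's pose just before it. There is no depth.
- bot.hand_in(): hands the job in, once; it reports no verdict.
The state is a dict: "time_s": time; "joints": joint angles; "qvel": joint speeds; "effort": joint torques, N m; "ee_pos": TCP position; "ee_rot": TCP orientation; "contact_force": force on the tool from outside, world axes, zero at the start; "wrist_torque": the same for the moment, N m; "width": opening from 0.0 (shut) to 1.0 (fully open).
Only numpy, scipy, OpenCV 4.12 (cv2) and the standard library are available. Lean on these libraries where they do the work, as an engineer would, in place of code of your own. Each camera call takes 0.05 s, during which the arm holds its last target.

### The job

Check the closed stain bottles one after another in the order of their caps, weakest stain first: white, yellow, green, blue (a colour may be missing). Lift each one and feel its weight: a full bottle (over 460 g) you turn upside down to mix it and then stand upright on the green mat, a spent one (under 340 g) you stand upright on the red mat, and anything in between you may treat as either. Leave the other things on the bench where they are, and let go of every bottle.

Things in the scene. Friction and masses are not known exactly. Their poses are not given: they have to be found in the camera images.
- bottle_white: closed brown bottle, white screw cap (stays on); up to four alike but for the cap. Thick heavy base; round straight body 62 mm in diameter up to 84 mm, cap 42 mm in diameter, 108 mm tall in all. Hidden weight 168 to 672 g, whatever the cap; centre of mass on the axis 35 mm above the foot. Origin: centre of its underside; z along its axis to the cap.
- bottle_yellow: closed brown bottle, yellow screw cap (stays on); up to four alike but for the cap. Thick heavy base; round straight body 62 mm in diameter up to 84 mm, cap 42 mm in diameter, 108 mm tall in all. Hidden weight 168 to 672 g, whatever the cap; centre of mass on the axis 35 mm above the foot. Origin: centre of its underside; z along its axis to the cap.
- bottle_green: closed brown bottle, green screw cap (stays on); up to four alike but for the cap. Thick heavy base; round straight body 62 mm in diameter up to 84 mm, cap 42 mm in diameter, 108 mm tall in all. Hidden weight 168 to 672 g, whatever the cap; centre of mass on the axis 35 mm above the foot. Origin: centre of its underside; z along its axis to the cap.
- bottle_blue: closed brown bottle, blue screw cap (stays on); up to four alike but for the cap. Thick heavy base; round straight body 62 mm in diameter up to 84 mm, cap 42 mm in diameter, 108 mm tall in all. Hidden weight 168 to 672 g, whatever the cap; centre of mass on the axis 35 mm above the foot. Origin: centre of its underside; z along its axis to the cap.
- mat_green: fixed flat green mat for full (turned-over) bottles, 220 x 220 mm, 4 mm thick, no rim; room for all four bottles. It lies on the robot's left or right and is turned a little. Origin: centre of its underside, x and y along its sides, z up.
- mat_red: fixed flat red mat for spent bottles, 220 x 220 mm, 4 mm thick, no rim; room for all four bottles. It lies on the robot's left or right and is turned a little. Origin: centre of its underside, x and y along its sides, z up.
- dish_1: closed flat culture dish, 90 mm in diameter, 16 mm high, loose, not to be disturbed. Origin: centre of its underside.
- dish_2: closed flat culture dish, 90 mm in diameter, 16 mm high, loose, not to be disturbed. Origin: centre of its underside.
- slidebox_wood: closed pale wooden slide box just beyond the bottles, 100 (x) x 170 (y) x 32 mm, loose, not to be disturbed. Origin: centre of its underside.
- pen_pot: blue pen pot, 72 mm in diameter, 145 mm high with its pens, loose, not to be disturbed. Origin: centre of its underside.

How it is judged:
On the way, in this order (a step that is already met when the one before it is completed fails the run):
1. the white-capped bottle has been turned upside down (cap well below level, tilted more than 2.2 rad), or, weighing under 460 g, stands released on the red mat ((angle between bottle_white's own z axis and vertical above 2.2 rad or (x of bottle_white in the frame of mat_red between -0.095 and 0.095 m and y of bottle_white in the frame of mat_red between -0.095 and 0.095 m and z of bottle_white in the frame of mat_red below 0.012 m and angle between bottle_white's own z axis and vertical below 0.15 rad and linear speed of bottle_white below 0.03 m/s and contact force between the fingers and bottle_white below 0.1 N and contact force between bottle_white and mat_red between 0.8 and 4.7 N))), for 0.2 s.
2. the yellow-capped bottle has been turned upside down (cap well below level, tilted more than 2.2 rad), or, weighing under 460 g, stands released on the red mat ((angle between bottle_yellow's own z axis and vertical above 2.2 rad or (x of bottle_yellow in the frame of mat_red between -0.095 and 0.095 m and y of bottle_yellow in the frame of mat_red between -0.095 and 0.095 m and z of bottle_yellow in the frame of mat_red below 0.012 m and angle between bottle_yellow's own z axis and vertical below 0.15 rad and linear speed of bottle_yellow below 0.03 m/s and contact force between the fingers and bottle_yellow below 0.1 N and contact force between bottle_yellow and mat_red between 0.8 and 4.7 N))), for 0.2 s.
3. the green-capped bottle has been turned upside down (cap well below level, tilted more than 2.2 rad), or, weighing under 460 g, stands released on the red mat ((angle between bottle_green's own z axis and vertical above 2.2 rad or (x of bottle_green in the frame of mat_red between -0.095 and 0.095 m and y of bottle_green in the frame of mat_red between -0.095 and 0.095 m and z of bottle_green in the frame of mat_red below 0.012 m and angle between bottle_green's own z axis and vertical below 0.15 rad and linear speed of bottle_green below 0.03 m/s and contact force between the fingers and bottle_green below 0.1 N and contact force between bottle_green and mat_red between 0.8 and 4.7 N))), for 0.2 s.
4. the blue-capped bottle has been turned upside down (cap well below level, tilted more than 2.2 rad), or, weighing under 460 g, stands released on the red mat ((angle between bottle_blue's own z axis and vertical above 2.2 rad or (x of bottle_blue in the frame of mat_red between -0.095 and 0.095 m and y of bottle_blue in the frame of mat_red between -0.095 and 0.095 m and z of bottle_blue in the frame of mat_red below 0.012 m and angle between bottle_blue's own z axis and vertical below 0.15 rad and linear speed of bottle_blue below 0.03 m/s and contact force between the fingers and bottle_blue below 0.1 N and contact force between bottle_blue and mat_red between 0.8 and 4.7 N))), for 0.2 s.
At the end, for the whole second after the job is handed in: Every bottle present stands upright (within 0.15 rad), released and at rest, on a mat: on the green mat only bottles over 340 g, on the red mat only bottles under 460 g (judged by how hard the bottle presses on the mat) (((x of bottle_white in the frame of mat_green between -0.095 and 0.095 m and y of bottle_white in the frame of mat_green between -0.095 and 0.095 m and z of bottle_white in the frame of mat_green below 0.012 m and angle between bottle_white's own z axis and vertical below 0.15 rad and linear speed of bottle_white below 0.03 m/s and contact force between the fingers and bottle_white below 0.1 N and contact force between bottle_white and mat_green above 3.2 N) or (x of bottle_white in the frame of mat_red between -0.095 and 0.095 m and y of bottle_white in the frame of mat_red between -0.095 and 0.095 m and z of bottle_white in the frame of mat_red below 0.012 m and angle between bottle_white's own z axis and vertical below 0.15 rad and linear speed of bottle_white below 0.03 m/s and contact force between the fingers and bottle_white below 0.1 N and contact force between bottle_white and mat_red between 0.8 and 4.7 N)) and ((x of bottle_yellow in the frame of mat_green between -0.095 and 0.095 m and y of bottle_yellow in the frame of mat_green between -0.095 and 0.095 m and z of bottle_yellow in the frame of mat_green below 0.012 m and angle between bottle_yellow's own z axis and vertical below 0.15 rad and linear speed of bottle_yellow below 0.03 m/s and contact force between the fingers and bottle_yellow below 0.1 N and contact force between bottle_yellow and mat_green above 3.2 N) or (x of bottle_yellow in the frame of mat_red between -0.095 and 0.095 m and y of bottle_yellow in the frame of mat_red between -0.095 and 0.095 m and z of bottle_yellow in the frame of mat_red below 0.012 m and angle between bottle_yellow's own z axis and vertical below 0.15 rad and linear speed of bottle_yellow below 0.03 m/s and contact force between the fingers and bottle_yellow below 0.1 N and contact force between bottle_yellow and mat_red between 0.8 and 4.7 N)) and ((x of bottle_green in the frame of mat_green between -0.095 and 0.095 m and y of bottle_green in the frame of mat_green between -0.095 and 0.095 m and z of bottle_green in the frame of mat_green below 0.012 m and angle between bottle_green's own z axis and vertical below 0.15 rad and linear speed of bottle_green below 0.03 m/s and contact force between the fingers and bottle_green below 0.1 N and contact force between bottle_green and mat_green above 3.2 N) or (x of bottle_green in the frame of mat_red between -0.095 and 0.095 m and y of bottle_green in the frame of mat_red between -0.095 and 0.095 m and z of bottle_green in the frame of mat_red below 0.012 m and angle between bottle_green's own z axis and vertical below 0.15 rad and linear speed of bottle_green below 0.03 m/s and contact force between the fingers and bottle_green below 0.1 N and contact force between bottle_green and mat_red between 0.8 and 4.7 N)) and ((x of bottle_blue in the frame of mat_green between -0.095 and 0.095 m and y of bottle_blue in the frame of mat_green between -0.095 and 0.095 m and z of bottle_blue in the frame of mat_green below 0.012 m and angle between bottle_blue's own z axis and vertical below 0.15 rad and linear speed of bottle_blue below 0.03 m/s and contact force between the fingers and bottle_blue below 0.1 N and contact force between bottle_blue and mat_green above 3.2 N) or (x of bottle_blue in the frame of mat_red between -0.095 and 0.095 m and y of bottle_blue in the frame of mat_red between -0.095 and 0.095 m and z of bottle_blue in the frame of mat_red below 0.012 m and angle between bottle_blue's own z axis and vertical below 0.15 rad and linear speed of bottle_blue below 0.03 m/s and contact force between the fingers and bottle_blue below 0.1 N and contact force between bottle_blue and mat_red between 0.8 and 4.7 N))); the robot touches nothing.
It fails at once if a dish, slide box or the pen pot is shoved away (more than 8 cm) (distance of any of dish_1, dish_2, slidebox_wood, pen_pot from where it was at the start of the episode above 0.08 m).
Of bottle_white, bottle_yellow, bottle_green, bottle_blue only 3 to 4 are there at a start; the rules pass over those that are not, and their reading is None.
At some moment in a run one of bottle_white, bottle_yellow, bottle_green, bottle_blue may be knocked a few centimetres aside while the robot is not near it.
It also fails if it takes over 210 s, if anything falls off the work surface, if the arm or the gripper's body presses on something with over 40 N, if the wrist force passes 120 N, or if a joint passes its speed limit or range.

## Working session

There is one attempt and no reset: what is moved stays moved. The work goes in short steps, Python scripts to look and compute and a shell command to move; the robot and the scene stay as the last step left them, time stands still between calls to the robot, and variables do not carry over. Pictures are saved under pics/ and viewed, and the job is handed in when it is done.

```bash
ls -la; mkdir -p pics
python3 - <<'E'
from bench import bot
import cv2
s=bot.state();print(s)
for n in("scene","top"):
    f=bot.grab_frame(n);cv2.imwrite(f"pics/{n}0.png",f["frame"][:,:,::-1]);print(n,f["fx"],f["fy"],f["cx"],f["cy"],f["dist"],f["world_from_camera"])
E
```

```text
total 12
drwxr-xr-x  3 agent agent 4096 Dec  7 02:29 .
drwxr-xr-x 23 root  root  4096 Dec  7 02:29 ..
drwxr-xr-x  2 agent agent 4096 Dec  7 02:29 pics
{'time_s': 0.0, 'joints': array([-1.47931455e+00,  1.81550715e-01,  1.60800946e+00, -2.33815593e-05,
        1.35378268e+00, -2.06315932e-01]), 'qvel': array([ 5.53421215e-04, -1.79352391e-03, -9.99708690e-04, -8.85816302e-04,
        9.88291761e-05,  3.12663584e-04]), 'effort': array([-2.74601800e-03, -4.33870375e+01, -3.41848326e+01,  7.00769085e-02,
        3.86233418e-02, -1.44859914e-04]), 'ee_pos': array([ 0.16866482, -0.54914427,  0.23780399]), 'ee_rot': array([ 2.06207198,  0.31114576, -2.06191009]), 'contact_force': array([ 0.13001496,  0.09362061, -0.81544366]), 'wrist_torque': array([ 0.03495077, -0.01245519, -0.00634545]), 'width': 0.9969335143604015}
scene 424.18953869509306 424.18953869509306 252.5886123337481 185.68962924335122 [0.0037668 0.        0.        0.        0.       ] [[ 5.80813690e-01  5.73147778e-01 -5.78063216e-01  1.17986849e+00]
 [ 8.14036506e-01 -4.08803685e-01  4.12582252e-01 -4.17352470e-01]
 [ 1.56228346e-04 -7.10197981e-01 -7.04001991e-01  7.62502922e-01]
 [ 0.00000000e+00  0.00000000e+00  0.00000000e+00  1.00000000e+00]]
top 463.14825577615215 463.14825577615215 258.2400824274834 187.61865560001974 [-0.1040105  0.         0.         0.         0.       ] [[-0.0240333  -0.98593452  0.16539503  0.38515166]
 [-0.99967271  0.02515211  0.00467305 -0.00218825]
 [-0.00876735 -0.16522859 -0.98621633  1.34900718]
 [ 0.          0.          0.          1.        ]]
```

View pics/scene0.png

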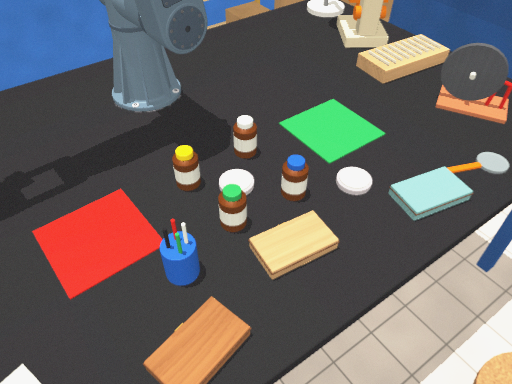

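View pics/top0.png

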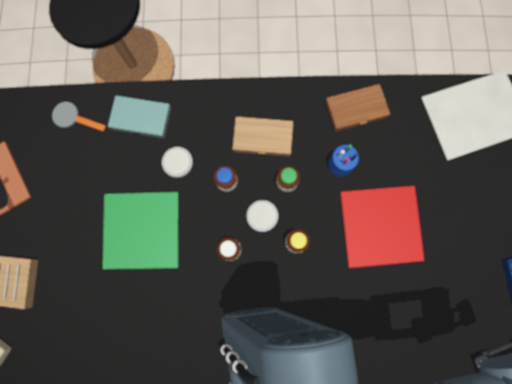

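All four bottles are there. The caps in the top view are at white (229,248), yellow (298,240), green (289,176) and blue (224,176). I'll localise them with blob detection.

```bash
cat > h.py <<'E'
import numpy as np, cv2
from bench import bot
from scipy.spatial.transform import Rotation as R
def ray(f,uv,T=None):
    K=np.array([[f["fx"],0,f["cx"]],[0,f["fy"],f["cy"]],[0,0,1.]])
    T=np.array(f["world_from_camera"]) if T is None else T
    p=cv2.undistortPoints(np.array(uv,float).reshape(-1,1,2),K,np.array(f["dist"])).reshape(-1,2)
    d=np.c_[p,np.ones(len(p))]@T[:3,:3].T
    return T[:3,3],d
def plane(f,uv,z,T=None):
    o,d=ray(f,uv,T); return o+d*((z-o[2])/d[:,2])[:,None]
def blobs(hsv,lo,hi,amin=30):
    m=cv2.inRange(hsv,np.array(lo),np.array(hi))
    n,l,st,c=cv2.connectedComponentsWithStats(m)
    return [(st[i,4],c[i].round(1),l==i) for i in range(1,n) if st[i,4]>=amin]
def mats(f):
    hsv=cv2.cvtColor(f["frame"],cv2.COLOR_RGB2HSV); out={}
    for nm,lo,hi in(("red",(0,180,120),(6,255,255)),("green",(60,150,100),(75,255,255))):
        b=max(blobs(hsv,lo,hi),key=lambda t:t[0])
        c=cv2.findContours(b[2].astype(np.uint8),cv2.RETR_EXTERNAL,cv2.CHAIN_APPROX_NONE)[0][0]
        P=plane(f,c.reshape(-1,2),0.004)
        r=cv2.minAreaRect((P[:,:2]*1000).astype(np.float32)); out[nm]=r
    return out
RANGES={"white":((0,0,190),(180,40,255)),"yellow":((24,150,120),(34,255,255)),"green":((50,120,60),(75,255,255)),"blue":((100,150,80),(118,255,255))}
def caps(f,near=None):
    hsv=cv2.cvtColor(f["frame"],cv2.COLOR_RGB2HSV); out={}
    for k,(lo,hi) in RANGES.items():
        out[k]=[(int(b[0]),b[1],plane(f,b[1],0.106)[0].round(4)) for b in blobs(hsv,lo,hi) if b[0]<900]
    return out
def st(): 
    s=bot.state(); return s
def show(s=None):
    s=s or bot.state(); M=R.from_rotvec(s["ee_rot"]).as_matrix()
    print("t%.2f pos"%s["time_s"],s["ee_pos"].round(4),"x",M[:,0].round(3),"y",M[:,1].round(3),"j",s["joints"].round(3),"F",s["contact_force"].round(2),"w%.3f"%s["width"])
E
python3 - <<'E'
from h import *
f=bot.grab_frame("top"); print(mats(f))
for k,v in caps(f).items(): print(k,v)
hsv=cv2.cvtColor(f["frame"],cv2.COLOR_RGB2HSV)
for nm,lo,hi in (("pot",(100,180,60),(125,255,255)),("wood",(10,60,150),(24,180,255))):
    print(nm,[(b[0],b[1],plane(f,b[1],.03)[0].round(3)) for b in blobs(hsv,lo,hi,200)])
print(plane(f,[[262,216],[177,162]],0.016))
E
```

```text
Traceback (most recent call last):
  File "h.py", line 19, in mats
    b=max(blobs(hsv,lo,hi),key=lambda t:t[0])
ValueError: max() iterable argument is empty
```

```bash
python3 -m crank '{"offset":[[-0.5,0,0],[-1,0,0],[-1,0,0],[-1,0,0],[-0.5,0,0]],"twist":[[0,0,0],[0,0,0],[0,0,0],[0,0,0],[0,0,0]],"fingers":[-1,-1,-1,-1,-1]}'; python3 -c "
from h import *
show()"
```

```text
time_s: 0.57
ee_pos: [0.1683, -0.5456, 0.3539]
ee_rot: [2.07, 0.33, -2.068]
contact_force: [0.5, -0.7, 0.4]
width: 1.003
t0.57 pos [ 0.1683 -0.5456  0.3539] x [-0.002  0.019 -1.   ] y [ 0.293 -0.956 -0.018] j [-1.479  0.113  1.453 -0.     1.593 -0.206] F [ 0.48 -0.73  0.37] w1.003
```

Run:
```python
from h import *
f=bot.grab_frame("top")
hsv=cv2.cvtColor(f["frame"],cv2.COLOR_RGB2HSV)
for n,(u,v) in dict(red=(382,226),green=(141,230),w=(229,248),y=(298,240),g=(289,176),b=(224,176),pot=(340,165),wood=(262,136),black=(200,300)).items(): print(n,hsv[v,u])
```

```text
red [  1 168 224]
green [ 68 125 187]
w [ 50   3 241]
y [ 29 117 238]
g [ 69 120 193]
b [108 160 203]
pot [108 159 204]
wood [ 17  90 201]
black [30  6 43]
```

```bash
sed -i 's/(0,180,120),(6,255,255)/(0,110,90),(6,255,255)/; s/(60,150,100),(75,255,255)/(60,90,90),(76,255,255)/; s/"yellow":((24,150,120)/"yellow":((24,90,120)/; s/"green":((50,120,60),(75/"green":((58,90,60),(78/; s/"blue":((100,150,80)/"blue":((100,120,80)/' h.py
python3 - <<'E'
from h import *
f=bot.grab_frame("top"); print(mats(f))
for k,v in caps(f).items(): print(k,v)
hsv=cv2.cvtColor(f["frame"],cv2.COLOR_RGB2HSV)
for nm,lo,hi in (("wood",(10,60,120),(24,180,255)),):
    print(nm,[(b[0],b[1],plane(f,b[1],.03)[0].round(3)) for b in blobs(hsv,lo,hi,200)])
print(plane(f,[[262,216],[177,162]],0.016),plane(f,[[344,155]],0.1))
E
```

```text
{'red': ((488.6329345703125, -354.45880126953125), (228.10150146484375, 228.63088989257812), 3.195049285888672), 'green': ((494.1626892089844, 353.9621276855469), (225.51609802246094, 225.82485961914062), 0.20072172582149506)}
white [(621, array([176.6, 161.4]), array([0.6728, 0.2273, 0.106 ])), (683, array([261.9, 215.4]), array([ 0.5175, -0.0043,  0.106 ])), (193, array([227.6, 248.2]), array([0.4317, 0.0894, 0.106 ]))]
yellow [(226, array([298.1, 240.1]), array([ 0.4486, -0.0994,  0.106 ]))]
green [(180, array([288.3, 175.3]), array([ 0.6256, -0.0793,  0.106 ]))]
blue [(628, array([343.4, 160.4]), array([ 0.6636, -0.2326,  0.106 ])), (179, array([224.1, 175.1]), array([0.6307, 0.0963, 0.106 ])), (50, array([509.4, 266.4]), array([ 0.3582, -0.6763,  0.106 ]))]
wood [(np.int32(2991), array([135.9,  59.3]), array([1.017, 0.372, 0.03 ])), (np.int32(1834), array([357.8, 106.1]), array([ 0.846, -0.3  ,  0.03 ])), (np.int32(218), array([ 89.8, 122.9]), array([0.817, 0.507, 0.03 ])), (np.int32(2029), array([262.7, 135.1]), array([ 0.763, -0.013,  0.03 ])), (np.int32(990), array([ 11.1, 178.2]), array([0.654, 0.746, 0.03 ])), (np.int32(1257), array([ 14.3, 281.2]), array([0.349, 0.719, 0.03 ]))]
[[ 0.52529776 -0.00473514  0.016     ]
 [ 0.69173034  0.24275599  0.016     ]] [[ 0.68027152 -0.23630945  0.1       ]]
```

```bash
python3 -m crank '{"offset":[[0,-0.4,-0.4],[0,-0.75,-0.72],[0,-0.75,-0.72],[0,-0.75,-0.72],[0,-0.75,-0.72],[0,-0.75,-0.72],[0,-0.75,-0.72],[0,-0.75,-0.72],[0,-0.75,-0.72],[0,-0.75,-0.72],[0,-0.75,-0.72],[0,-0.75,-0.72],[0,-0.75,-0.72],[0,-0.75,-0.72],[0,-0.75,-0.72],[0,-0.75,-0.72],[0,-0.75,-0.72],[0,-0.75,-0.72],[0,-0.75,-0.72],[0,-0.4,-0.4]],"twist":[[0,0,0],[0,0,0],[0,0,0],[0,0,0],[0,0,0],[0,0,0],[0,0,0],[0,0,0],[0,0,0],[0,0,0],[0,0,0],[0,0,0],[0,0,0],[0,0,0],[0,0,0],[0,0,0],[0,0,0],[0,0,0],[0,0,0],[0,0,0]],"fingers":[-1,-1,-1,-1,-1,-1,-1,-1,-1,-1,-1,-1,-1,-1,-1,-1,-1,-1,-1,-1]}'; python3 -c "
from h import *
show()"
```

```text
time_s: 2.33
ee_pos: [0.4383, 0.0159, 0.3296]
ee_rot: [2.07, 0.363, -2.115]
contact_force: [-0.7, 0.0, -1.2]
width: 1.001
t2.33 pos [0.4383 0.0159 0.3296] x [-0.03   0.055 -0.998] y [ 0.281 -0.958 -0.061] j [-0.269 -0.182  1.789  0.045  1.578  1.015] F [-0.74  0.04 -1.19] w1.001
```

```bash
python3 -m crank '{"offset":[[0,0,-0.3],[0,0,-0.3],[0,0,-0.3],[0,0,-0.3],[0,0,-0.3],[0,0,-0.3],[0,0,-0.3],[0,0,-0.3]],"twist":[[0.5,0.5,0],[0.5,1,0],[0.5,1,0],[0.5,1,0],[0.5,1,0],[0.5,1,0],[0.5,1,0],[0,1,0]],"fingers":[-1,-1,-1,-1,-1,-1,-1,-1]}'; python3 -c "
from h import *
show()"
```

```text
time_s: 3.0
ee_pos: [0.5058, 0.0344, 0.325]
ee_rot: [-2.616, -0.15, 1.577]
contact_force: [0.3, 0.7, -0.4]
width: 0.999
t3.00 pos [0.5058 0.0344 0.325 ] x [ 0.464  0.127 -0.877] y [ 0.04  -0.992 -0.122] j [-0.346 -0.388  2.028  0.316  1.1    1.128] F [ 0.3   0.68 -0.37] w0.999
```

```bash
cat > kin.py <<'E'
import numpy as np
from scipy.spatial.transform import Rotation as R
D=[([-1.47931455,.181550715,1.60800946,0,1.35378268,-.206315932],[.16866482,-.54914427,.23780399],[2.06207198,.31114576,-2.06191009]),
([-1.479,.113,1.453,0,1.593,-.206],[.1683,-.5456,.3539],[2.07,.33,-2.068]),
([-.269,-.182,1.789,.045,1.578,1.015],[.4383,.0159,.3296],[2.07,.363,-2.115]),
([-.346,-.388,2.028,.316,1.1,1.128],[.5058,.0344,.325],[-2.616,-.15,1.577])]
def frames(j):
    A1=R.from_euler('z',j[0]);A2=A1*R.from_euler('y',j[1]);A3=A2*R.from_euler('y',j[2]);A4=A3*R.from_euler('z',j[3]);A5=A4*R.from_euler('y',j[4]);A6=A5*R.from_euler('z',j[5]);return A1,A2,A3,A4,A5,A6
if __name__=="__main__":
    A=[];b=[]
    for j,p,r in D:
        F=frames(j); C=F[5].inv()*R.from_rotvec(r); print(C.as_matrix().round(3).tolist())
        m=[F[0].as_matrix(),F[1].as_matrix()[:,[0,2]],F[2].as_matrix()[:,[0,2]],F[5].as_matrix()[:,[2]]]
        A.append(np.hstack(m));b.append(p)
    A=np.vstack(A);b=np.hstack(b);x,res,rk,sv=np.linalg.lstsq(A,b,rcond=1e-3);print(x.round(4),rk,sv.round(3),(A@x-b).round(4))
E
python3 kin.py
```

```text
[[0.0, -1.0, -0.0], [-0.0, 0.0, -1.0], [1.0, 0.0, -0.0]]
[[0.001, -1.0, -0.0], [0.0, 0.0, -1.0], [1.0, 0.001, 0.0]]
[[-0.0, -1.0, 0.0], [0.0, -0.0, -1.0], [1.0, -0.0, 0.0]]
[[-0.0, -1.0, -0.001], [-0.0, 0.001, -1.0], [1.0, -0.0, -0.0]]
[1.100e-03 1.178e-01 3.123e-01 5.000e-04 4.377e-01 8.480e-02 5.128e-01
 3.109e-01] 8 [3.967 3.444 2.004 0.401 0.355 0.271 0.117 0.107] [-0.     -0.     -0.      0.0002 -0.      0.0001 -0.     -0.0001 -0.0003
 -0.     -0.      0.0002]
```

```bash
cat >> kin.py <<'E'
H,DL,L1,E,L2,L=.3123,.1178,.4377,.0848,.5128,.3109
LO=np.array([-2.99,-.89,.3,-1.14,0,-3.12]);HI=np.array([2.99,2.07,2.58,4.28,2.63,3.12])
Cm=np.array([[0,-1,0],[0,0,-1],[1,0,0.]])
def fk(j):
    F=[f.as_matrix() for f in frames(j)]
    w=F[0]@[0,DL,H]+F[1]@[0,0,L1]+F[2]@[E,0,L2]
    return w+F[5]@[0,0,L],F[5]@Cm,w
def ik(p,M):
    p=np.asarray(p,float);w=p-L*M[:,0];out=[]
    rr=np.hypot(w[0],w[1])
    if rr<=DL: return out
    j1=np.arctan2(w[1],w[0])-np.arcsin(DL/rr); r=np.sqrt(rr**2-DL**2); z=w[2]-H
    m=np.hypot(E,L2);g=np.arctan2(E,L2);d=np.hypot(r,z)
    c=(d*d-L1*L1-m*m)/(2*L1*m)
    if abs(c)>1: return out
    q=np.arccos(c); j3=q-g; j2=np.arctan2(r,z)-np.arctan2(m*np.sin(q),L1+m*np.cos(q))
    A3=frames([j1,j2,j3,0,0,0])[2].as_matrix(); W=A3.T@M@Cm.T
    j5=np.arccos(np.clip(W[2,2],-1,1)); j4=np.arctan2(W[1,2],W[0,2]); j6=np.arctan2(W[2,1],-W[2,0])
    for k in(-1,0,1):
        for l in(-1,0,1):
            j=np.array([j1,j2,j3,j4+2*np.pi*k,j5,j6+2*np.pi*l])
            if (j>=LO).all() and (j<=HI).all(): out.append(j)
    return out
def pose(az,a,roll=0):
    # az azimuth of tool x, a pitch below horizontal; roll0: y horizontal to the right
    az,a,roll=np.radians([az,a,roll]); x=np.array([np.cos(a)*np.cos(az),np.cos(a)*np.sin(az),-np.sin(a)])
    y=np.array([np.sin(az),-np.cos(az),0]); M=np.c_[x,y,np.cross(x,y)]
    return M@R.from_euler('x',roll).as_matrix()
E
python3 - <<'E'
from kin import *
j=D[3][0];p,M,w=fk(j);print(p,[q.round(3) for q in ik(p,M)])
for n,g in dict(white=(.432,.089),yellow=(.449,-.099),green=(.626,-.079),blue=(.631,.096)).items():
  for a in(30,45,60):
    for az in range(-60,61,20):
      for roll in(0,180):
        M=pose(az,a,roll);s=ik(np.r_[g,.045]+.019*M[:,0],M)
        for q in s: print(n,a,az,roll,q.round(2))
E
```

```text
[0.50432301 0.03494212 0.32492998] [array([-0.346, -0.388,  2.028,  0.316,  1.1  ,  1.128])]
white 30 -20 0 [ 0.27  0.44  2.45  3.87  0.85 -1.77]
white 30 -20 180 [0.27 0.44 2.45 3.87 0.85 1.37]
white 30 40 0 [-0.79  0.43  2.47  1.52  1.04 -1.3 ]
white 30 40 180 [-0.79  0.43  2.47  1.52  1.04  1.84]
white 30 60 0 [-0.76  0.48  2.29  1.15  1.17 -1.18]
white 30 60 180 [-0.76  0.48  2.29  1.15  1.17  1.96]
white 45 -60 0 [ 0.4   0.4   2.1  -1.11  0.9  -2.42]
white 45 -60 180 [ 0.4   0.4   2.1  -1.11  0.9   0.72]
white 45 -20 0 [ 0.17  0.2   2.44  4.2   0.41 -2.21]
white 45 -20 180 [0.17 0.2  2.44 4.2  0.41 0.93]
white 45 0 0 [-0.13  0.12  2.55  2.84  0.32 -1.38]
white 45 0 180 [-0.13  0.12  2.55  2.84  0.32  1.76]
white 45 20 0 [-0.44  0.12  2.55  1.81  0.54 -0.9 ]
white 45 20 180 [-0.44  0.12  2.55  1.81  0.54  2.24]
white 45 40 0 [-0.6   0.19  2.46  1.33  0.78 -0.86]
white 45 40 180 [-0.6   0.19  2.46  1.33  0.78  2.29]
white 45 60 0 [-0.62  0.28  2.3   1.02  0.97 -0.88]
white 45 60 180 [-0.62  0.28  2.3   1.02  0.97  2.26]
white 60 -60 0 [ 0.26  0.27  2.13 -0.78  0.75 -2.82]
white 60
[... 5724 characters left out ...]
6 -0.68  0.84 -3.04]
blue 60 -60 180 [ 0.18  0.57  1.66 -0.68  0.84  0.11]
blue 60 -40 0 [ 0.14  0.49  1.79 -0.71  0.61  2.94]
blue 60 -40 180 [ 0.14  0.49  1.79 -0.71  0.61 -0.2 ]
blue 60 -20 0 [ 0.06  0.43  1.89 -0.55  0.39  2.45]
blue 60 -20 180 [ 0.06  0.43  1.89 -0.55  0.39 -0.7 ]
blue 60 0 0 [-0.05  0.4   1.94  0.08  0.28  1.45]
blue 60 0 180 [-0.05  0.4   1.94  0.08  0.28 -1.69]
blue 60 20 0 [-0.15  0.4   1.94  0.64  0.41  0.53]
blue 60 20 180 [-0.15  0.4   1.94  0.64  0.41 -2.61]
blue 60 40 0 [-0.22  0.44  1.88  0.75  0.63  0.08]
blue 60 40 180 [-0.22  0.44  1.88  0.75  0.63 -3.07]
blue 60 60 0 [-0.27  0.5   1.77  0.7   0.85 -0.21]
blue 60 60 180 [-0.27  0.5   1.77  0.7   0.85  2.93]
```

Run:
```python
from kin import *
print("level+roll test")
for az in(0,20,40,60):
  for pos in((.45,.1,.4),(.5,0,.45),(.5,.2,.45),(.55,.1,.5)):
    r=[]
    for a in(45,20,0,-10):
      s=ik(pos,pose(az,a,0)); r.append([q.round(2).tolist() for q in s])
    print(az,pos,r)
print("mats")
for n,c in dict(red=(.489,-.354),green=(.494,.354)).items():
  for dx in(-.065,.065):
    for dy in(-.065,.065):
      for a in (45,):
       for az in((-40,-20,0,20,40) if n=="red" else (0,20,40,60,80)):
        M=pose(az,a,0);s=ik(np.array([c[0]+dx,c[1]+dy,.049])+.019*M[:,0],M)
        print(n,dx,dy,a,az,[q.round(2).tolist() for q in s])
```

```text
level+roll test
0 (0.45, 0.1, 0.4) [[[-0.08, -0.75, 2.18, 0.07, 0.93, 1.47]], [], [], []]
0 (0.5, 0, 0.45) [[[-0.43, -0.65, 2.04, 0.35, 1.04, 1.07]], [], [], []]
0 (0.5, 0.2, 0.45) [[[0.27, -0.46, 1.94, -0.24, 0.92, 1.91]], [[0.35, -0.59, 2.23, -0.85, 0.44, 2.49]], [[0.37, -0.5, 2.4, 4.02, 0.49, -2.38]], [[0.36, -0.35, 2.44, 3.67, 0.77, -2.03]]]
0 (0.55, 0.1, 0.5) [[[-0.05, -0.46, 1.84, 0.05, 0.98, 1.51]], [[-0.07, -0.66, 2.16, 0.16, 0.42, 1.4]], [[-0.08, -0.64, 2.37, 2.68, 0.17, -1.12]], [[-0.07, -0.54, 2.43, 2.99, 0.5, -1.42]]]
20 (0.45, 0.1, 0.4) [[[-0.4, -0.77, 2.19, 0.55, 1.15, 0.74]], [], [], []]
20 (0.5, 0, 0.45) [[[-0.65, -0.58, 2.0, 0.67, 1.29, 0.53]], [[-0.92, -0.75, 2.3, 1.2, 1.29, 0.12]], [[-1.0, -0.69, 2.49, 1.62, 1.36, -0.24]], [[-0.98, -0.54, 2.54, 1.83, 1.43, -0.47]]]
20 (0.5, 0.2, 0.45) [[[0.02, -0.53, 1.98, 0.28, 0.96, 1.17]], [[-0.08, -0.75, 2.3, 0.83, 0.56, 0.66]], [[-0.12, -0.72, 2.5, 1.97, 0.51, -0.45]], [[-0.11, -0.56, 2.55, 2.44, 0.74, -0.93]]]
20 (0.55, 0.1, 0.5) [[[-0.28, -0.46, 1.84, 0.48, 1.13, 0.88]], [[-0.44, -0.66, 2.17, 1.05, 0.88, 0.4]], [[-0.5, -0.65
[... 3264 characters left out ...]
5 40 [[0.51, 0.35, 2.18, 2.45, 0.21, -1.03]]
green -0.065 0.065 45 60 [[0.34, 0.37, 2.15, 1.62, 0.48, -0.6]]
green -0.065 0.065 45 80 [[0.24, 0.43, 2.05, 1.25, 0.75, -0.59]]
green 0.065 -0.065 45 0 []
green 0.065 -0.065 45 20 [[0.26, 0.4, 2.1, 2.71, 0.15, -1.21]]
green 0.065 -0.065 45 40 [[0.09, 0.4, 2.09, 1.66, 0.41, -0.55]]
green 0.065 -0.065 45 60 [[-0.02, 0.46, 2.0, 1.28, 0.7, -0.53]]
green 0.065 -0.065 45 80 [[-0.06, 0.54, 1.84, 1.02, 0.97, -0.59]]
green 0.065 0.065 45 0 []
green 0.065 0.065 45 20 []
green 0.065 0.065 45 40 [[0.38, 0.49, 1.94, 1.77, 0.23, -0.43]]
green 0.065 0.065 45 60 [[0.25, 0.52, 1.88, 1.36, 0.54, -0.37]]
green 0.065 0.065 45 80 [[0.18, 0.6, 1.75, 1.1, 0.84, -0.44]]
```

```bash
cat > plan.py <<'E'
import sys
from h import *
import kin
def plan(pos,az,a,roll=0,back=0.0,gp=0.014,check=True):
    """pos = desired bottle-axis point; TCP = pos+(gp-back)*x"""
    M=kin.pose(az,a,roll); p=np.array(pos,float)+(gp-back)*M[:,0]
    s=bot.state(); M0=R.from_rotvec(s["ee_rot"]); p0=np.array(s["ee_pos"])
    W=M0.inv()*R.from_matrix(M); w=W.as_rotvec(); t=M0.inv().apply(p-p0)
    n=int(max(np.ceil(np.abs(np.degrees(w)).max()/3.9),1))
    while True:
        Rs=R.from_rotvec(w/n).as_matrix(); A=np.zeros((3,3)); K=np.eye(3)
        for k in range(n): A+=K; K=K@Rs
        v=np.linalg.solve(A,t)
        if np.abs(v).max()<=.0285: break
        n+=1
    print("rows",n,"offset",(v/.03).round(2).tolist(),"twist",(np.degrees(w/n)/4).round(2).tolist(),"| total mm",(t*1000).round(1),"deg",np.degrees(w).round(1),"tgt",p.round(4))
    # joint check along the screw
    P=p0.copy();Q=M0.as_matrix();last=np.array(s["joints"]);mx=0;zs=[]
    for k in range(n):
        P=P+Q@v;Q=Q@Rs;c=kin.ik(P,Q);zs.append(P[2])
        if not c: print("  no IK at row",k+1,P.round(3));return
        q=min(c,key=lambda q:np.abs(q-last).max());mx=max(mx,np.abs(q-last).max());last=q
    print("  end j",last.round(2),"max joint step",round(mx,3),"min z",round(min(zs),3))
if __name__=="__main__":
    show(); a=[float(x) for x in sys.argv[1:]]
    plan(a[:3],a[3],a[4],*(a[5:]))
E
python3 plan.py .432 .089 .055 50 25 0 .22
python3 plan.py .432 .089 .055 50 25 0 .0; python3 plan.py .432 .089 .20 50 25 0 .2
```

```text
t3.00 pos [0.5058 0.0344 0.325 ] x [ 0.464  0.127 -0.877] y [ 0.04  -0.992 -0.122] j [-0.346 -0.388  2.028  0.316  1.1    1.128] F [ 0.3   0.68 -0.37] w0.999
rows 11 offset [-0.09, 0.09, 0.87] twist [-0.87, 0.72, -0.69] | total mm [ 59.2 102.1 254.8] deg [-38.1  31.9 -30.4] tgt [ 0.312  -0.054   0.1421]
  end j [-1.52  0.14  2.41  0.66  1.59 -1.18] max joint step 0.234 min z 0.142
t3.00 pos [0.5058 0.0344 0.325 ] x [ 0.464  0.127 -0.877] y [ 0.04  -0.992 -0.122] j [-0.346 -0.388  2.028  0.316  1.1    1.128] F [ 0.3   0.68 -0.37] w0.999
rows 10 offset [0.59, -0.15, 0.77] twist [-0.95, 0.8, -0.76] | total mm [219.5 -32.8 187.9] deg [-38.1  31.9 -30.4] tgt [0.4402 0.0987 0.0491]
  end j [-0.85  0.49  2.39  1.31  1.19 -1.29] max joint step 0.285 min z 0.049
t3.00 pos [0.5058 0.0344 0.325 ] x [ 0.464  0.127 -0.877] y [ 0.04  -0.992 -0.122] j [-0.346 -0.388  2.028  0.316  1.1    1.128] F [ 0.3   0.68 -0.37] w0.999
rows 10 offset [-0.37, -0.0, 0.6] twist [-0.95, 0.8, -0.76] | total mm [-53.3  72.2 181.2] deg [-38.1  31.9 -30.4] tgt [ 0.3236 -0.0401  0.2786]
  end j [-1.48 -0.34  2.4   0.77  1.94 -0.83] max joint step 0.204 min z 0.279
```

Run:
```python
from kin import *
for pos in((.45,.1,.35),(.5,.1,.4),(.45,-.1,.35),(.5,.25,.35)):
  for a in(25,0,-10):print(pos,a,[q.round(2).tolist() for q in ik(pos,pose(50,a,0))],[q.round(2).tolist() for q in ik(pos,pose(50,a,160))])
for n,c,azs in (("red",(.489,-.354),(0,20,40)),("green",(.494,.354),(50,70))):
  for dx in(-.06,.06):
    for dy in(-.06,.06):
      for az in azs:
        M=pose(az,25);s=ik(np.array([c[0]+dx,c[1]+dy,.059])+.014*M[:,0],M)
        print(n,dx,dy,az,[q.round(2).tolist() for q in s])
```

```text
(0.45, 0.1, 0.35) 25 [[-0.82, -0.48, 2.32, 1.12, 1.57, -0.3]] [[-0.82, -0.48, 2.32, 1.12, 1.57, 2.5]]
(0.45, 0.1, 0.35) 0 [[-0.93, -0.18, 2.45, 1.42, 1.75, -0.71]] [[-0.93, -0.18, 2.45, 1.42, 1.75, 2.09]]
(0.45, 0.1, 0.35) -10 [[-0.91, 0.02, 2.45, 1.51, 1.84, -0.89]] [[-0.91, 0.02, 2.45, 1.51, 1.84, 1.91]]
(0.5, 0.1, 0.4) 25 [[-0.7, -0.39, 2.16, 1.14, 1.49, -0.18]] [[-0.7, -0.39, 2.16, 1.14, 1.49, 2.61]]
(0.5, 0.1, 0.4) 0 [[-0.8, -0.19, 2.32, 1.52, 1.65, -0.56]] [[-0.8, -0.19, 2.32, 1.52, 1.65, 2.24]]
(0.5, 0.1, 0.4) -10 [[-0.78, -0.04, 2.34, 1.65, 1.75, -0.71]] [[-0.78, -0.04, 2.34, 1.65, 1.75, 2.08]]
(0.45, -0.1, 0.35) 25 [[-1.15, -0.11, 2.06, 0.99, 1.79, -0.54]] [[-1.15, -0.11, 2.06, 0.99, 1.79, 2.25]]
(0.45, -0.1, 0.35) 0 [[-1.22, 0.15, 2.12, 1.22, 1.96, -0.77]] [[-1.22, 0.15, 2.12, 1.22, 1.96, 2.02]]
(0.45, -0.1, 0.35) -10 [[-1.21, 0.28, 2.12, 1.3, 2.04, -0.85]] [[-1.21, 0.28, 2.12, 1.3, 2.04, 1.94]]
(0.5, 0.25, 0.35) 25 [[-0.27, -0.39, 2.26, 1.23, 1.06, -0.12]] [[-0.27, -0.39, 2.26, 1.23, 1.06, 2.67]]
(0.5, 0.25, 0.35) 0 [[-0.36, -0.14, 2.41, 1.79, 1.32, -0.73]] [[-0.36, -0.14,
[... 607 characters left out ...]
06 40 [[-1.22, 0.89, 1.4, 1.02, 1.52, -0.78]]
red 0.06 0.06 0 [[-1.1, 0.57, 2.11, 1.79, 0.98, -1.07]]
red 0.06 0.06 20 [[-1.16, 0.65, 1.92, 1.37, 1.18, -0.94]]
red 0.06 0.06 40 [[-1.14, 0.76, 1.68, 1.09, 1.4, -0.89]]
green -0.06 -0.06 50 [[-0.12, 0.47, 2.41, 2.03, 1.01, -1.31]]
green -0.06 -0.06 70 [[-0.23, 0.52, 2.25, 1.51, 1.12, -1.16]]
green -0.06 0.06 50 [[0.31, 0.51, 2.28, 2.44, 0.85, -1.32]]
green -0.06 0.06 70 [[0.12, 0.54, 2.18, 1.82, 0.98, -1.12]]
green 0.06 -0.06 50 [[-0.08, 0.55, 2.15, 1.95, 0.92, -1.12]]
green 0.06 -0.06 70 [[-0.17, 0.62, 1.97, 1.48, 1.11, -0.97]]
green 0.06 0.06 50 [[0.22, 0.59, 2.04, 2.24, 0.77, -1.14]]
green 0.06 0.06 70 [[0.09, 0.65, 1.91, 1.68, 0.97, -0.93]]
```

```bash
for a in "40 25 0 .14" "40 25 0 0" "45 25 0 .12" "40 28 0 .12" "40 28 0 0"; do python3 plan.py .432 .089 .055 $a; done;  python3 plan.py .432 .089 .14 40 28 0 .12
```

```text
t3.00 pos [0.5058 0.0344 0.325 ] x [ 0.464  0.127 -0.877] y [ 0.04  -0.992 -0.122] j [-0.346 -0.388  2.028  0.316  1.1    1.128] F [ 0.3   0.68 -0.37] w0.999
rows 10 offset [0.14, -0.03, 0.91] twist [-0.78, 0.83, -0.57] | total mm [112.7  38.5 243.2] deg [-31.2  33.3 -23. ] tgt [0.3445 0.0156 0.1082]
  no IK at row 6 [0.39  0.031 0.208]
t3.00 pos [0.5058 0.0344 0.325 ] x [ 0.464  0.127 -0.877] y [ 0.04  -0.992 -0.122] j [-0.346 -0.388  2.028  0.316  1.1    1.128] F [ 0.3   0.68 -0.37] w0.999
rows 9 offset [0.64, -0.16, 0.86] twist [-0.87, 0.93, -0.64] | total mm [220.1 -31.2 186.5] deg [-31.2  33.3 -23. ] tgt [0.4417 0.0972 0.0491]
  end j [-0.87  0.48  2.48  1.49  1.14 -1.37] max joint step 0.358 min z 0.049
t3.00 pos [0.5058 0.0344 0.325 ] x [ 0.464  0.127 -0.877] y [ 0.04  -0.992 -0.122] j [-0.346 -0.388  2.028  0.316  1.1    1.128] F [ 0.3   0.68 -0.37] w0.999
rows 10 offset [0.21, -0.03, 0.88] twist [-0.87, 0.82, -0.67] | total mm [129.9  34.9 230. ] deg [-34.7  32.6 -26.7] tgt [0.3641 0.0211 0.0998]
  no IK at row 7 [0.389 0.031 0.177]
t3.00 pos [0.5058 0.0344 0.325 ] x [ 0.464
[... 313 characters left out ...]
8 0.0344 0.325 ] x [ 0.464  0.127 -0.877] y [ 0.04  -0.992 -0.122] j [-0.346 -0.388  2.028  0.316  1.1    1.128] F [ 0.3   0.68 -0.37] w0.999
rows 9 offset [0.66, -0.16, 0.85] twist [-0.88, 0.85, -0.61] | total mm [220.5 -31.  187. ] deg [-31.8  30.4 -22.1] tgt [0.4415 0.0969 0.0484]
  end j [-0.83  0.42  2.49  1.48  1.09 -1.3 ] max joint step 0.345 min z 0.048
t3.00 pos [0.5058 0.0344 0.325 ] x [ 0.464  0.127 -0.877] y [ 0.04  -0.992 -0.122] j [-0.346 -0.388  2.028  0.316  1.1    1.128] F [ 0.3   0.68 -0.37] w0.999
rows 9 offset [0.01, -0.1, 0.75] twist [-0.88, 0.85, -0.61] | total mm [ 50.3  16.1 191.6] deg [-31.8  30.4 -22.1] tgt [0.3603 0.0288 0.1898]
  no IK at row 7 [0.384 0.036 0.227]
```

```bash
for z in .055 .12 .18 .22 .3; do python3 plan.py .432 .089 $z 45 25 | tail -n +2; done
```

```text
rows 9 offset [0.65, -0.16, 0.86] twist [-0.96, 0.91, -0.74] | total mm [219.8 -32.1 187.2] deg [-34.7  32.6 -26.7] tgt [0.441  0.098  0.0491]
  end j [-0.86  0.49  2.43  1.39  1.16 -1.33] max joint step 0.332 min z 0.049
rows 9 offset [0.48, -0.2, 0.68] twist [-0.96, 0.91, -0.74] | total mm [162.8 -40.  156.9] deg [-34.7  32.6 -26.7] tgt [0.441  0.098  0.1141]
  end j [-0.86  0.19  2.49  1.3   1.22 -1.08] max joint step 0.281 min z 0.114
rows 9 offset [0.32, -0.23, 0.52] twist [-0.96, 0.91, -0.74] | total mm [110.2 -47.3 129. ] deg [-34.7  32.6 -26.7] tgt [0.441  0.098  0.1741]
  end j [-0.86 -0.09  2.51  1.22  1.29 -0.82] max joint step 0.238 min z 0.174
rows 9 offset [0.22, -0.25, 0.42] twist [-0.96, 0.91, -0.74] | total mm [ 75.2 -52.2 110.3] deg [-34.7  32.6 -26.7] tgt [0.441  0.098  0.2141]
  end j [-0.86 -0.25  2.51  1.18  1.36 -0.66] max joint step 0.211 min z 0.214
rows 9 offset [0.01, -0.3, 0.21] twist [-0.96, 0.91, -0.74] | total mm [  5.1 -61.9  73.1] deg [-34.7  32.6 -26.7] tgt [0.441  0.098  0.2941]
  end j [-0.86 -0.5   2.45  1.14  1.48 -0.38] max joint step 0.176 min z 0.294
```

```bash
python3 -m crank '{"offset":[[0.14,-0.16,0.27],[0.14,-0.16,0.27],[0.14,-0.16,0.27],[0.14,-0.16,0.27],[0.14,-0.16,0.27],[0.14,-0.16,0.27],[0.14,-0.16,0.27],[0.14,-0.16,0.27],[0.14,-0.16,0.27],[0.14,-0.16,0.27],[0.14,-0.16,0.27],[0.14,-0.16,0.27],[0.14,-0.16,0.27],[0.14,-0.16,0.27]],"twist":[[-0.62,0.58,-0.48],[-0.62,0.58,-0.48],[-0.62,0.58,-0.48],[-0.62,0.58,-0.48],[-0.62,0.58,-0.48],[-0.62,0.58,-0.48],[-0.62,0.58,-0.48],[-0.62,0.58,-0.48],[-0.62,0.58,-0.48],[-0.62,0.58,-0.48],[-0.62,0.58,-0.48],[-0.62,0.58,-0.48],[-0.62,0.58,-0.48],[-0.62,0.58,-0.48]],"fingers":[-1,-1,-1,-1,-1,-1,-1,-1,-1,-1,-1,-1,-1,-1]}'; python3 plan.py .432 .089 .18 45 25
```

```text
time_s: 4.17
ee_pos: [0.4296, 0.1073, 0.1879]
ee_rot: [2.694, 1.139, -0.566]
contact_force: [0.3, -0.6, -0.9]
width: 1.0
t4.17 pos [0.4296 0.1073 0.1879] x [ 0.638  0.656 -0.403] y [ 0.718 -0.696  0.002] j [-0.888 -0.162  2.545  1.199  1.349 -0.797] F [ 0.32 -0.65 -0.93] w1.000
rows 1 offset [0.22, 0.49, 0.41] twist [0.11, -0.31, 0.19] | total mm [ 6.7 14.6 12.2] deg [ 0.4 -1.2  0.8] tgt [0.441  0.098  0.1741]
  end j [-0.86 -0.09  2.51  1.22  1.29 -0.82] max joint step 0.075 min z 0.174
```

```bash
python3 -m crank '{"offset":[[0.22,0.49,0.41],[0,0,0]],"twist":[[0.11,-0.31,0.19],[0,0,0]],"fingers":[-1,-1]}'
python3 - <<'E'
from h import *
F=[];
for i in range(12):
    f=bot.grab_frame("scene" if i else "top"); 
    if i==0: T=f
    F.append(bot.state()["contact_force"])
print("tare",np.mean(F,0).round(2),np.std(F,0).round(2))
cv2.imwrite("pics/s1.png",f["frame"][:,:,::-1]); cv2.imwrite("pics/t1.png",T["frame"][:,:,::-1])
w=bot.grab_frame("wrist");cv2.imwrite("pics/w1.png",w["frame"][:,:,::-1])
hsv=cv2.cvtColor(f["frame"],cv2.COLOR_RGB2HSV)
for k,(lo,hi) in RANGES.items(): print(k,[(int(b[0]),b[1]) for b in blobs(hsv,lo,hi,40)])
a=cv2.hconcat([cv2.resize(cv2.imread(f"pics/{n}1.png"),(400,300)) for n in"sw"]);cv2.imwrite("pics/sw1.png",a)
show()
E
```

```text
time_s: 4.33
ee_pos: [0.4381, 0.0996, 0.1688]
ee_rot: [2.702, 1.119, -0.607]
contact_force: [1.8, 0.9, -0.2]
width: 1.003
tare [0.03 0.19 0.15] [0.61 0.55 0.53]
white [(520, array([325.2,   7.7])), (156, array([348.2,  30.1])), (98, array([185.1,  63. ])), (187, array([244.4, 121.5])), (227, array([244.9, 144.5])), (444, array([492.6, 161.2])), (703, array([354. , 178.9])), (250, array([186.4, 176.7])), (549, array([236.9, 178.9])), (264, array([293.2, 186.6])), (1686, array([489.6, 249. ])), (280, array([232.1, 217.8])), (74, array([184.1, 232. ])), (481, array([443.3, 264.4])), (1707, array([470.6, 286.6])), (564, array([413.6, 287.4])), (1973, array([440.9, 311.7])), (4110, array([472.3, 347.2])), (640, array([381.1, 312.5])), (2330, array([408.3, 339.3])), (747, array([345.5, 339.9])), (2151, array([371.5, 364.3])), (775, array([307.5, 368.7])), (437, array([ 20.6, 376.6])), (417, array([330.4, 376.8])), (46, array([411.2, 381.3]))]
yellow [(229, array([183.8, 152. ]))]
green [(3635, array([331.3, 129.8])), (265, array([231.6, 192.1])), (69, array([178.2, 242.3]))]
blue [(7878, array([48.1, 39. ])), (71, array([240.7,   1.7])), (105, array([267.6,   3.5])), (5078, array([458.1,  21.8])), (467, array([172.7,  28.1])), (248, array([295.5, 161.9])), (787, array([497. , 244.9])), (1546, array([180.1, 260.1]))]
t4.98 pos [0.4384 0.0999 0.1716] x [ 0.639  0.643 -0.421] y [ 0.708 -0.706 -0.005] j [-0.868 -0.085  2.521  1.218  1.297 -0.83 ] F [-0.32 -0.24  1.41] w0.999
```

View pics/sw1.png

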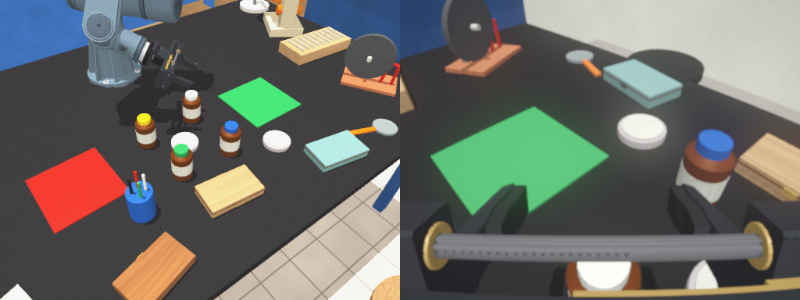

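```bash
python3 - <<'E'
from h import *
f=bot.grab_frame("scene")
for n,uv in dict(white=(244.4,121.5),yellow=(183.8,152),green=(231.6,192.1),blue=(295.5,161.9)).items():
    print(n,plane(f,[uv],.099)[0].round(4),plane(f,[uv],.105)[0].round(4))
print(mats(f))
E
python3 plan.py .432 .089 .055 45 25
```

```text
white [0.428  0.0929 0.099 ] [0.4348 0.0882 0.105 ]
yellow [ 0.4445 -0.0966  0.099 ] [ 0.4512 -0.0995  0.105 ]
green [ 0.6246 -0.0775  0.099 ] [ 0.6296 -0.0805  0.105 ]
blue [0.629 0.1   0.099] [0.6339 0.0953 0.105 ]
{'red': ((488.51025390625, -353.81488037109375), (226.695556640625, 223.34161376953125), 3.2081971168518066), 'green': ((493.64385986328125, 355.7919006347656), (227.25721740722656, 227.26113891601562), 89.88824462890625)}
t5.03 pos [0.4384 0.1    0.1715] x [ 0.639  0.643 -0.421] y [ 0.708 -0.706 -0.005] j [-0.868 -0.085  2.521  1.218  1.297 -0.83 ] F [-0.92  0.58 -0.41] w1.001
rows 4 offset [0.43, 0.03, 0.92] twist [-0.01, -0.0, 0.01] | total mm [ 52.    3.8 110.8] deg [-0.2 -0.1  0.2] tgt [0.441  0.098  0.0491]
  end j [-0.86  0.49  2.43  1.39  1.16 -1.33] max joint step 0.144 min z 0.049
```

```bash
python3 -m crank '{"offset":[[0.29,0.02,0.62],[0.29,0.02,0.62],[0.29,0.02,0.62],[0.29,0.02,0.62],[0.29,0.02,0.62],[0.29,0.02,0.62],[0,0,0]],"twist":[[0,0,0],[0,0,0],[0,0,0],[0,0,0],[0,0,0],[0,0,0],[0,0,0]],"fingers":[-1,-1,-1,-1,-1,-1,-1]}'; python3 plan.py .432 .089 .055 45 25
```

```text
time_s: 5.62
ee_pos: [0.4442, 0.094, 0.0445]
ee_rot: [2.687, 1.111, -0.592]
contact_force: [-0.5, -0.0, 0.5]
width: 1.003
t5.62 pos [0.4442 0.094  0.0445] x [ 0.643  0.638 -0.423] y [ 0.707 -0.707  0.009] j [-0.865  0.503  2.423  1.398  1.161 -1.346] F [-0.51 -0.03  0.5 ] w1.003
rows 1 offset [-0.05, -0.17, -0.15] twist [0.12, 0.01, -0.05] | total mm [-1.5 -5.1 -4.4] deg [ 0.5  0.1 -0.2] tgt [0.441  0.098  0.0491]
  end j [-0.86  0.49  2.43  1.39  1.16 -1.33] max joint step 0.018 min z 0.049
```

```bash
python3 -m crank '{"offset":[[-0.05,-0.17,-0.15],[0,0,0],[0,0,0],[0,0,0],[0,0,0],[0,0,0],[0,0,0],[0,0,0],[0,0,0],[0,0,0]],"twist":[[0.12,0,-0.05],[0,0,0],[0,0,0],[0,0,0],[0,0,0],[0,0,0],[0,0,0],[0,0,0],[0,0,0],[0,0,0]],"fingers":[-1,1,1,1,1,1,1,1,1,1]}' 45; python3 plan.py .432 .089 .20 45 25
```

```text
time_s: 6.45
ee_pos: [0.4421, 0.0965, 0.0536]
ee_rot: [2.685, 1.11, -0.596]
contact_force: [-0.1, 0.5, -3.3]
width: 0.697
t6.45 pos [0.4421 0.0965 0.0536] x [ 0.642  0.637 -0.427] y [ 0.708 -0.706  0.009] j [-0.863  0.458  2.44   1.386  1.162 -1.316] F [-0.15  0.48 -3.34] w0.697
rows 5 offset [-0.4, -0.01, -0.85] twist [0.02, 0.01, -0.01] | total mm [ -59.7   -0.5 -127.2] deg [ 0.5  0.3 -0.2] tgt [0.441  0.098  0.1941]
  end j [-0.86 -0.17  2.51  1.2   1.32 -0.74] max joint step 0.13 min z 0.082
```

```bash
python3 -m crank '{"offset":[[-0.15,0,-0.3],[-0.3,0,-0.61],[-0.3,0,-0.61],[-0.3,0,-0.61],[-0.3,0,-0.61],[-0.3,0,-0.61],[-0.3,0,-0.61],[-0.2,0,-0.4],[0,0,0],[0,0,0]],"twist":[[0,0,0],[0,0,0],[0,0,0],[0,0,0],[0,0,0],[0,0,0],[0,0,0],[0,0,0],[0,0,0],[0,0,0]],"fingers":[1,1,1,1,1,1,1,1,1,1]}'
cat > weigh.py <<'E'
from h import *
import sys
F=[]
for i in range(20):
    f=bot.grab_frame("scene"); F.append(bot.state()["contact_force"])
F=np.array(F);m=F.mean(0);print("F",m.round(2),"std",F.std(0).round(2)); show()
cv2.imwrite("pics/%s.png"%sys.argv[1],f["frame"][:,:,::-1])
E
python3 weigh.py lift_w
```

```text
time_s: 7.28
ee_pos: [0.4352, 0.0992, 0.2011]
ee_rot: [2.685, 1.122, -0.613]
contact_force: [0.3, -0.7, -3.8]
width: 0.692
F [ 0.31  0.02 -4.03] std [0.6  0.49 0.51]
t8.28 pos [0.4356 0.0989 0.2014] x [ 0.633  0.642 -0.432] y [ 0.71  -0.704 -0.005] j [-0.874 -0.227  2.521  1.17   1.348 -0.693] F [ 0.26  0.45 -2.85] w0.693
```

```bash
python3 plan.py .48 .14 .38 50 -5;python3 plan.py .50 .14 .36 50 -3
```

```text
t8.28 pos [0.4356 0.0989 0.2014] x [ 0.633  0.642 -0.432] y [ 0.71  -0.704 -0.005] j [-0.874 -0.227  2.521  1.17   1.348 -0.693] F [ 0.26  0.45 -2.85] w0.693
rows 8 offset [0.15, 0.01, -0.81] twist [-0.04, 0.95, -0.15] | total mm [ -10.6    0.5 -194.3] deg [-1.2 30.5 -4.7] tgt [0.489  0.1507 0.3812]
  end j [-0.69 -0.15  2.4   1.64  1.62 -0.69] max joint step 0.064 min z 0.221
t8.28 pos [0.4356 0.0989 0.2014] x [ 0.633  0.642 -0.432] y [ 0.71  -0.704 -0.005] j [-0.874 -0.227  2.521  1.17   1.348 -0.693] F [ 0.26  0.45 -2.85] w0.693
rows 8 offset [0.21, 0.07, -0.74] twist [-0.04, 0.89, -0.15] | total mm [  11.    14.8 -182. ] deg [-1.2 28.5 -4.6] tgt [0.509  0.1507 0.3607]
  end j [-0.65 -0.06  2.36  1.64  1.57 -0.73] max joint step 0.066 min z 0.219
```

View pics/lift_w.png

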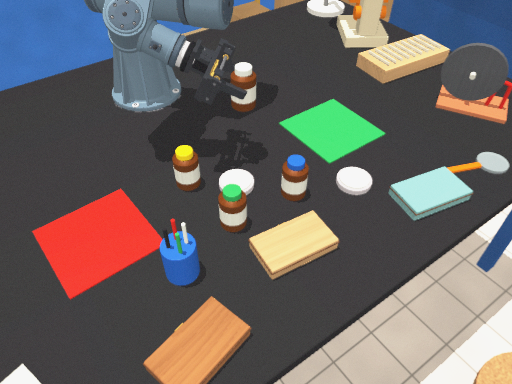

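```bash
python3 -m crank '{"offset":[[0.12,0,-0.66],[0.12,0,-0.66],[0.12,0,-0.66],[0.12,0,-0.66],[0.12,0,-0.66],[0.12,0,-0.66],[0.12,0,-0.66],[0.12,0,-0.66],[0.12,0,-0.66],[0.12,0,-0.66],[0,0,0]],"twist":[[-0.03,0.76,-0.12],[-0.03,0.76,-0.12],[-0.03,0.76,-0.12],[-0.03,0.76,-0.12],[-0.03,0.76,-0.12],[-0.03,0.76,-0.12],[-0.03,0.76,-0.12],[-0.03,0.76,-0.12],[-0.03,0.76,-0.12],[-0.03,0.76,-0.12],[0,0,0]],"fingers":[1,1,1,1,1,1,1,1,1,1,1]}' 55; python3 plan.py .48 .14 .38 50 -5 160
python3 -m crank '{"offset":[[0,0,0],[0,0,0],[0,0,0],[0,0,0],[0,0,0],[0,0,0],[0,0,0],[0,0,0],[0,0,0],[0,0,0],[0,0,0],[0,0,0],[0,0,0],[0,0,0],[0,0,0],[0,0,0],[0,0,0],[0,0,0],[0,0,0],[0,0,0]],"twist":[[0.5,0,0],[1,0,0],[1,0,0],[1,0,0],[1,0,0],[1,0,0],[1,0,0],[1,0,0],[1,0,0],[1,0,0],[1,0,0],[1,0,0],[1,0,0],[1,0,0],[1,0,0],[1,0,0],[1,0,0],[1,0,0],[1,0,0],[1,0,0]],"fingers":[1,1,1,1,1,1,1,1,1,1,1,1,1,1,1,1,1,1,1,1]}'; python3 plan.py .48 .14 .38 50 -5 160
```

```text
time_s: 9.2
ee_pos: [0.4883, 0.1541, 0.3937]
ee_rot: [-2.799, -1.315, -0.152]
contact_force: [0.8, 0.9, -4.3]
width: 0.691
t9.20 pos [0.4883 0.1541 0.3937] x [0.635 0.765 0.108] y [ 0.77  -0.638  0.001] j [-0.682 -0.167  2.404  1.662  1.63  -0.665] F [ 0.77  0.86 -4.3 ] w0.691
rows 42 offset [-0.0, 0.01, -0.0] twist [0.95, 0.0, 0.01] | total mm [-3.6  2.7 12.2] deg [160.    0.2   1.8] tgt [0.489  0.1507 0.3812]
  end j [-0.69 -0.15  2.4   1.64  1.62  2.11] max joint step 0.066 min z 0.381
time_s: 10.87
ee_pos: [0.4847, 0.1555, 0.3721]
ee_rot: [-1.557, -0.776, 0.599]
contact_force: [-1.0, 0.2, -4.4]
width: 0.693
t10.87 pos [0.4847 0.1555 0.3721] x [0.641 0.766 0.058] y [ 0.138 -0.041 -0.99 ] j [-0.691 -0.165  2.42   1.619  1.603  0.755] F [-1.    0.19 -4.39] w0.693
rows 20 offset [-0.0, -0.02, -0.0] twist [0.97, -0.01, -0.02] | total mm [-0.4 -8.2 -7.5] deg [77.6 -0.9 -1.6] tgt [0.489  0.1507 0.3812]
  end j [-0.69 -0.15  2.4   1.64  1.62  2.11] max joint step 0.068 min z 0.373
```

```bash
python3 -m crank '{"offset":[[0,-0.03,0],[0,-0.03,0],[0,-0.03,0],[0,-0.03,0],[0,-0.03,0],[0,-0.03,0],[0,-0.02,0],[0,-0.02,0],[0,-0.02,0.02],[0,-0.02,0.02],[0,-0.02,0.02],[0,-0.02,0.02],[0,-0.01,0.02],[0,0,0.02],[0,0,0.02],[0,0,0.02],[0,0,0.02],[0,0,0.02],[0,0,0.02],[0,0,0]],"twist":[[1,0,0],[1,0,0],[1,0,0],[1,0,0],[1,0,0],[1,0,0],[1,0,0],[1,0,0],[1,0,0],[1,0,0],[1,0,0],[1,0,0],[1,0,0],[1,0,0],[1,0,0],[1,0,0],[1,0,0],[1,0,0],[0,0,0],[0,0,0]],"fingers":[1,1,1,1,1,1,1,1,1,1,1,1,1,1,1,1,1,1,1,1]}'
python3 - <<'E'
from h import *
for i in range(6): f=bot.grab_frame("scene")
cv2.imwrite("pics/inv_w.png",f["frame"][:,:,::-1]); show()
E
```

```text
time_s: 12.53
ee_pos: [0.4783, 0.157, 0.364]
ee_rot: [-0.342, -0.166, 0.857]
contact_force: [-0.5, 0.6, -3.5]
width: 0.688
t12.83 pos [0.4785 0.157  0.3646] x [0.646 0.763 0.008] y [-0.71   0.605 -0.36 ] j [-0.704 -0.216  2.437  1.577  1.577  2.124] F [-0.13 -0.9  -3.42] w0.693
```

View pics/inv_w.png

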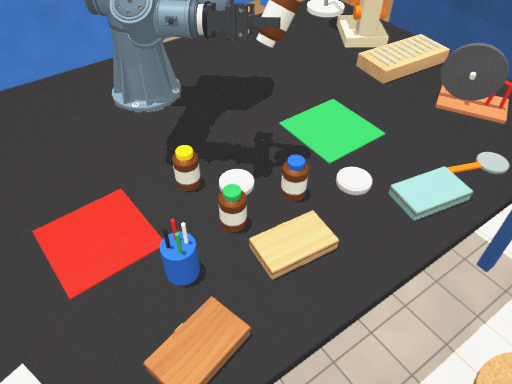

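```bash
python3 plan.py .554 .414 .25 50 25; python3 plan.py .48 .14 .36 50 10
```

```text
t12.83 pos [0.4785 0.157  0.3646] x [0.646 0.763 0.008] y [-0.71   0.605 -0.36 ] j [-0.704 -0.216  2.437  1.577  1.577  2.124] F [-0.13 -0.9  -3.42] w0.693
rows 40 offset [0.25, 0.06, 0.1] twist [-0.97, -0.04, 0.22] | total mm [256.7 145.3 -75.4] deg [-155.4   -6.8   35.1] tgt [0.5622 0.4237 0.2441]
  end j [ 0.22  0.12  2.08  1.73  0.59 -0.5 ] max joint step 0.095 min z 0.244
t12.83 pos [0.4785 0.157  0.3646] x [0.646 0.763 0.008] y [-0.71   0.605 -0.36 ] j [-0.704 -0.216  2.437  1.577  1.577  2.124] F [-0.13 -0.9  -3.42] w0.693
rows 41 offset [0.0, 0.01, -0.01] twist [-0.97, -0.02, 0.09] | total mm [  1.7  -8.7 -10.9] deg [-158.3   -3.    14.5] tgt [0.4889 0.1506 0.3576]
  end j [-0.68 -0.3   2.37  1.43  1.47 -0.49] max joint step 0.07 min z 0.355
```

```bash
python3 -m crank '{"offset":[[0.25,0.06,0.1],[0.25,0.06,0.1],[0.25,0.06,0.1],[0.25,0.06,0.1],[0.25,0.06,0.1],[0.25,0.06,0.1],[0.25,0.06,0.1],[0.25,0.06,0.1],[0.25,0.06,0.1],[0.25,0.06,0.1],[0.25,0.06,0.1],[0.25,0.06,0.1],[0.25,0.06,0.1],[0.25,0.06,0.1],[0.25,0.06,0.1],[0.25,0.06,0.1],[0.25,0.06,0.1],[0.25,0.06,0.1],[0.25,0.06,0.1],[0.25,0.06,0.1]],"twist":[[-0.97,-0.04,0.22],[-0.97,-0.04,0.22],[-0.97,-0.04,0.22],[-0.97,-0.04,0.22],[-0.97,-0.04,0.22],[-0.97,-0.04,0.22],[-0.97,-0.04,0.22],[-0.97,-0.04,0.22],[-0.97,-0.04,0.22],[-0.97,-0.04,0.22],[-0.97,-0.04,0.22],[-0.97,-0.04,0.22],[-0.97,-0.04,0.22],[-0.97,-0.04,0.22],[-0.97,-0.04,0.22],[-0.97,-0.04,0.22],[-0.97,-0.04,0.22],[-0.97,-0.04,0.22],[-0.97,-0.04,0.22],[-0.97,-0.04,0.22]],"fingers":[1,1,1,1,1,1,1,1,1,1,1,1,1,1,1,1,1,1,1,1]}'; python3 plan.py .554 .414 .25 50 25
```

```text
time_s: 14.5
ee_pos: [0.5066, 0.3219, 0.3477]
ee_rot: [-1.707, -0.797, 0.95]
contact_force: [-0.1, 0.7, -3.8]
width: 0.691
t14.50 pos [0.5066 0.3219 0.3477] x [ 0.477  0.849 -0.227] y [ 0.077 -0.298 -0.952] j [-0.172 -0.142  2.23   1.531  1.165  0.887] F [-0.08  0.66 -3.84] w0.691
rows 19 offset [0.26, 0.06, 0.09] twist [-0.97, -0.04, 0.22] | total mm [136.5  72.5  17.2] deg [-73.7  -3.1  16.4] tgt [0.5622 0.4237 0.2441]
  end j [ 0.22  0.12  2.08  1.73  0.59 -0.5 ] max joint step 0.095 min z 0.244
```

```bash
python3 -m crank '{"offset":[[0.26,0.06,0.09],[0.26,0.06,0.09],[0.26,0.06,0.09],[0.26,0.06,0.09],[0.26,0.06,0.09],[0.26,0.06,0.09],[0.26,0.06,0.09],[0.26,0.06,0.09],[0.26,0.06,0.09],[0.26,0.06,0.09],[0.26,0.06,0.09],[0.26,0.06,0.09],[0.26,0.06,0.09],[0.26,0.06,0.09],[0.26,0.06,0.09],[0.26,0.06,0.09],[0.26,0.06,0.09],[0.26,0.06,0.09],[0.26,0.06,0.09],[0,0,0]],"twist":[[-0.97,-0.04,0.22],[-0.97,-0.04,0.22],[-0.97,-0.04,0.22],[-0.97,-0.04,0.22],[-0.97,-0.04,0.22],[-0.97,-0.04,0.22],[-0.97,-0.04,0.22],[-0.97,-0.04,0.22],[-0.97,-0.04,0.22],[-0.97,-0.04,0.22],[-0.97,-0.04,0.22],[-0.97,-0.04,0.22],[-0.97,-0.04,0.22],[-0.97,-0.04,0.22],[-0.97,-0.04,0.22],[-0.97,-0.04,0.22],[-0.97,-0.04,0.22],[-0.97,-0.04,0.22],[-0.97,-0.04,0.22],[0,0,0]],"fingers":[1,1,1,1,1,1,1,1,1,1,1,1,1,1,1,1,1,1,1,1]}'; python3 plan.py .554 .414 .25 50 25; python3 plan.py .554 .414 .075 50 25
python3 - <<'E'
from h import *
f=bot.grab_frame("scene");cv2.imwrite("pics/pre_w.png",f["frame"][:,:,::-1])
f=bot.grab_frame("top");cv2.imwrite("pics/pre_wt.png",f["frame"][:,:,::-1])
E
```

```text
time_s: 16.17
ee_pos: [0.5598, 0.4322, 0.2256]
ee_rot: [2.568, 1.214, -0.554]
contact_force: [0.1, 0.9, -4.4]
width: 0.7
t16.17 pos [0.5598 0.4322 0.2256] x [ 0.581  0.686 -0.438] y [ 0.78  -0.623  0.06 ] j [ 0.251  0.157  2.078  1.773  0.56  -0.605] F [ 0.05  0.88 -4.37] w0.700
rows 1 offset [-0.42, 0.27, -0.46] twist [0.92, 0.24, -0.05] | total mm [-12.5   8.2 -13.9] deg [ 3.7  1.  -0.2] tgt [0.5622 0.4237 0.2441]
  end j [ 0.22  0.12  2.08  1.73  0.59 -0.5 ] max joint step 0.11 min z 0.244
t16.17 pos [0.5598 0.4322 0.2256] x [ 0.581  0.686 -0.438] y [ 0.78  -0.623  0.06 ] j [ 0.251  0.157  2.078  1.773  0.56  -0.605] F [ 0.05  0.88 -4.37] w0.700
rows 6 offset [0.35, 0.01, 0.8] twist [0.15, 0.04, -0.01] | total mm [ 64.1  -2.2 143.1] deg [ 3.7  1.  -0.2] tgt [0.5622 0.4237 0.0691]
  end j [ 0.22  0.55  2.06  2.21  0.75 -1.1 ] max joint step 0.107 min z 0.069
```

View pics/pre_w.png

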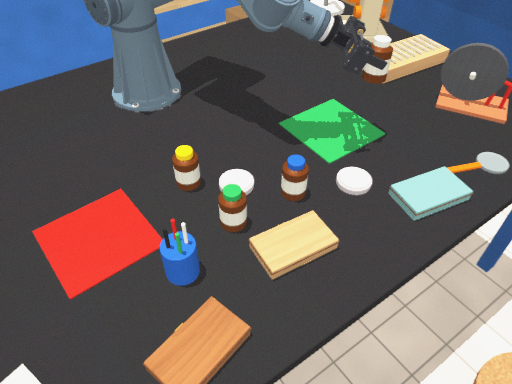

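```bash
python3 -m crank '{"offset":[[0.26,0.01,0.6],[0.26,0.01,0.6],[0.26,0.01,0.6],[0.26,0.01,0.6],[0.26,0.01,0.6],[0.26,0.01,0.6],[0.26,0.01,0.6],[0.26,0.01,0.5],[0,0,0],[0,0,0]],"twist":[[0.11,0.03,0],[0.11,0.03,0],[0.11,0.03,0],[0.11,0.03,0],[0.11,0.03,0],[0.11,0.03,0],[0.11,0.03,0],[0.11,0.03,0],[0,0,0],[0,0,0]],"fingers":[1,1,1,1,1,1,1,1,1,1]}'; python3 plan.py .554 .414 .065 50 25
```

```text
time_s: 17.1
ee_pos: [0.5678, 0.4226, 0.0749]
ee_rot: [2.661, 1.218, -0.582]
contact_force: [-0.2, 0.6, -3.5]
width: 0.695
t17.10 pos [0.5678 0.4226 0.0749] x [ 0.593  0.693 -0.41 ] y [ 0.754 -0.656 -0.018] j [ 0.221  0.547  2.055  2.221  0.757 -1.085] F [-0.21  0.56 -3.5 ] w0.695
rows 1 offset [0.13, -0.16, 0.52] twist [-0.35, -0.2, -0.12] | total mm [ 3.9 -4.7 15.7] deg [-1.4 -0.8 -0.5] tgt [0.5622 0.4237 0.0591]
  end j [ 0.22  0.58  2.05  2.23  0.76 -1.13] max joint step 0.041 min z 0.059
```

```bash
python3 -m crank '{"offset":[[0.05,-0.05,0.18],[0.05,-0.05,0.18],[0.04,-0.05,0.17],[0,0,0]],"twist":[[-0.15,-0.08,-0.04],[-0.15,-0.08,-0.04],[-0.15,-0.08,-0.04],[0,0,0]],"fingers":[1,1,1,1]}'; python3 plan.py .554 .414 .060 50 25
```

```text
time_s: 17.43
ee_pos: [0.5642, 0.4239, 0.0625]
ee_rot: [2.62, 1.225, -0.572]
contact_force: [-0.4, -0.5, -3.3]
width: 0.69
t17.43 pos [0.5642 0.4239 0.0625] x [ 0.584  0.694 -0.421] y [ 0.769 -0.64   0.011] j [ 0.223  0.57   2.05   2.221  0.759 -1.13 ] F [-0.36 -0.54 -3.32] w0.690
rows 1 offset [0.07, -0.05, 0.28] twist [0.17, -0.02, -0.01] | total mm [ 2.2 -1.5  8.3] deg [ 0.7 -0.1 -0.1] tgt [0.5622 0.4237 0.0541]
  end j [ 0.22  0.59  2.05  2.24  0.77 -1.14] max joint step 0.022 min z 0.054
```

```bash
python3 -m crank '{"offset":[[0.04,0,0.1],[0.04,0,0.1],[0,0,0]],"twist":[[0,0,0],[0,0,0],[0,0,0]],"fingers":[1,1,1]}';python3 -m crank '{"offset":[[0.02,0,0.05],[0,0,0]],"twist":[[0,0,0],[0,0,0]],"fingers":[1,1]}'
```

```text
time_s: 17.68
ee_pos: [0.5649, 0.4242, 0.0578]
ee_rot: [2.621, 1.225, -0.566]
contact_force: [-1.0, 0.4, -3.7]
width: 0.69
time_s: 17.85
ee_pos: [0.5657, 0.4247, 0.0578]
ee_rot: [2.623, 1.226, -0.561]
contact_force: [0.2, 0.1, -4.3]
width: 0.696
```

```bash
python3 -m crank '{"offset":[[0.03,0,0.09],[0.03,0,0.09],[0,0,0]],"twist":[[0,0,0],[0,0,0],[0,0,0]],"fingers":[1,1,1]}';python3 -m crank '{"offset":[[0.03,0,0.09],[0,0,0]],"twist":[[0,0,0],[0,0,0]],"fingers":[1,1]}'
```

```text
time_s: 18.1
ee_pos: [0.5677, 0.4263, 0.0583]
ee_rot: [2.63, 1.232, -0.542]
contact_force: [0.4, 0.7, -3.4]
width: 0.696
time_s: 18.27
ee_pos: [0.5688, 0.4272, 0.0581]
ee_rot: [2.632, 1.234, -0.533]
contact_force: [-0.7, -1.3, -1.9]
width: 0.692
```

```bash
python3 -m crank '{"offset":[[0,0,0],[0,0,0],[0,0,0],[0,0,0],[0,0,0],[0,0,0]],"twist":[[0,0,0],[0,0,0],[0,0,0],[0,0,0],[0,0,0],[0,0,0]],"fingers":[0.2,-0.2,-1,-1,-1,-1]}'
python3 - <<'E'
from h import *
show()
f=bot.grab_frame("scene");cv2.imwrite("pics/rel_w.png",f["frame"][:,:,::-1])
E
```

```text
time_s: 18.77
ee_pos: [0.5696, 0.427, 0.058]
ee_rot: [2.632, 1.233, -0.532]
contact_force: [0.3, 0.4, 0.5]
width: 0.974
t18.77 pos [0.5696 0.427  0.058 ] x [ 0.59   0.703 -0.396] y [ 0.77  -0.637  0.016] j [ 0.222  0.606  2.034  2.252  0.798 -1.17 ] F [0.26 0.42 0.48] w0.974
```

View pics/rel_w.png

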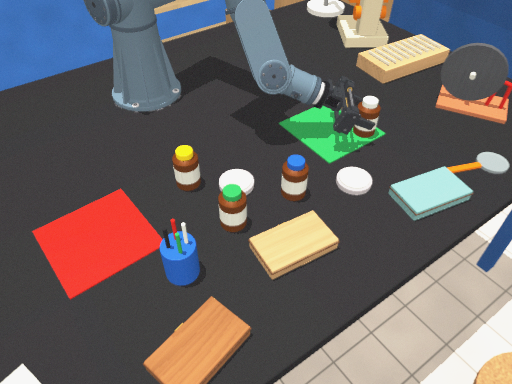

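```bash
python3 -m crank '{"offset":[[-0.3,0,-0.5],[-0.5,0,-0.8],[-0.5,0,-0.8],[-0.5,0,-0.8],[-0.5,0,-0.8],[-0.5,0,-0.8],[-0.4,0,-0.6]],"twist":[[0,0,0],[0,0,0],[0,0,0],[0,0,0],[0,0,0],[0,0,0],[0,0,0]],"fingers":[-1,-1,-1,-1,-1,-1,-1]}';  python3 - <<'E'
from h import *
f=bot.grab_frame("scene");cv2.imwrite("pics/s2.png",f["frame"][:,:,::-1])
hsv=cv2.cvtColor(f["frame"],cv2.COLOR_RGB2HSV)
for k in("yellow","green","blue"): print(k,[(int(b[0]),b[1],plane(f,b[1],.104)[0].round(3)) for b in blobs(hsv,*RANGES[k],150) if b[0]<400])
t=bot.grab_frame("top");cv2.imwrite("pics/t2.png",t["frame"][:,:,::-1])
for k,v in caps(t).items(): print(k,v)
E
python3 plan.py .449 -.099 .20 50 25;python3 plan.py .46 .0 .30 50 25
```

```text
time_s: 19.4
ee_pos: [0.5472, 0.4056, 0.2346]
ee_rot: [2.63, 1.23, -0.554]
contact_force: [0.9, 0.3, 0.5]
width: 1.0
yellow [(225, array([183.8, 152.1]), array([ 0.45 , -0.099,  0.104]))]
green [(265, array([231.6, 192.1]), array([ 0.629, -0.08 ,  0.104]))]
blue [(247, array([295.6, 161.9]), array([0.633, 0.096, 0.104]))]
white [(622, array([176.6, 161.4]), array([0.6728, 0.2273, 0.106 ])), (162, array([106.7, 202.9]), array([0.5617, 0.4207, 0.106 ])), (683, array([261.9, 215.4]), array([ 0.5175, -0.0043,  0.106 ]))]
yellow [(226, array([298.1, 240.1]), array([ 0.4486, -0.0994,  0.106 ]))]
green [(180, array([288.3, 175.3]), array([ 0.6256, -0.0793,  0.106 ])), (50, array([129.3, 212.4]), array([0.5341, 0.3568, 0.106 ])), (48, array([105.9, 222.4]), array([0.508 , 0.4215, 0.106 ])), (547, array([116.2, 260.2]), array([0.4053, 0.3907, 0.106 ]))]
blue [(629, array([343.4, 160.4]), array([ 0.6636, -0.2326,  0.106 ])), (179, array([224.1, 175.1]), array([0.6307, 0.0963, 0.106 ])), (51, array([509.4, 266.5]), array([ 0.3579, -0.6763,  0.106 ]))]
t19.50 pos [0.5485 0.406  0.2375] x [ 0.589  0.701 -0.403] y [ 0.769 -0.639  0.013] j [ 0.184  0.099  2.142  1.78   0.636 -0.592] F [ 0.15 -0.28  0.6 ] w1.004
rows 14 offset [-0.91, 0.59, 0.53] twist [0.01, -0.02, -0.0] | total mm [-383.3  245.7  219.6] deg [ 0.8 -1.2 -0. ] tgt [ 0.4572 -0.0893  0.1941]
  end j [-1.13  0.19  2.14  0.97  1.55 -0.86] max joint step 0.113 min z 0.194
t19.50 pos [0.5485 0.406  0.2375] x [ 0.589  0.701 -0.403] y [ 0.769 -0.639  0.013] j [ 0.184  0.099  2.142  1.78   0.636 -0.592] F [ 0.15 -0.28  0.6 ] w1.004
rows 13 offset [-0.89, 0.49, 0.25] twist [0.02, -0.02, -0.0] | total mm [-347.8  192.2   93.9] deg [ 0.8 -1.2 -0. ] tgt [0.4682 0.0097 0.2941]
  end j [-0.96 -0.18  2.24  1.07  1.58 -0.55] max joint step 0.099 min z 0.242
```

View pics/s2.png

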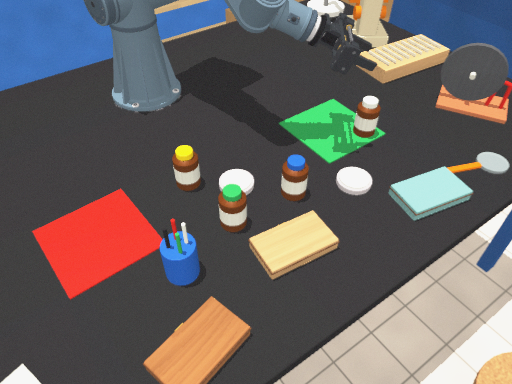

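White stands on the green mat at (0.562, 0.421) and nothing else has moved. Next is yellow.

```bash
python3 -m crank '{"offset":[[-0.5,0.3,0.25],[-0.88,0.57,0.49],[-0.88,0.57,0.49],[-0.88,0.57,0.49],[-0.88,0.57,0.49],[-0.88,0.57,0.49],[-0.88,0.57,0.49],[-0.88,0.57,0.49],[-0.88,0.57,0.49],[-0.88,0.57,0.49],[-0.88,0.57,0.49],[-0.88,0.57,0.49],[-0.88,0.57,0.49],[-0.88,0.57,0.49],[-0.5,0.3,0.3],[0,0,0]],"twist":[[0,0,0],[0,0,0],[0,0,0],[0,0,0],[0,0,0],[0,0,0],[0,0,0],[0,0,0],[0,0,0],[0,0,0],[0,0,0],[0,0,0],[0,0,0],[0,0,0],[0,0,0],[0,0,0]],"fingers":[-1,-1,-1,-1,-1,-1,-1,-1,-1,-1,-1,-1,-1,-1,-1,-1]}'; python3 plan.py .449 -.099 .15 50 25;python3 plan.py .449 -.099 .055 50 25
```

```text
time_s: 20.83
ee_pos: [0.4565, -0.0926, 0.1917]
ee_rot: [2.643, 1.239, -0.515]
contact_force: [0.6, -0.0, 0.8]
width: 0.997
t20.83 pos [ 0.4565 -0.0926  0.1917] x [ 0.593  0.709 -0.381] y [ 0.77  -0.638  0.014] j [-1.144  0.233  2.139  0.985  1.575 -0.908] F [ 0.6  -0.04  0.78] w0.997
rows 2 offset [0.36, -0.03, 0.71] twist [0.11, -0.32, 0.0] | total mm [20.9 -2.3 42.9] deg [ 0.9 -2.6  0. ] tgt [ 0.4572 -0.0893  0.1441]
  end j [-1.13  0.32  2.14  0.98  1.48 -0.96] max joint step 0.049 min z 0.144
t20.83 pos [ 0.4565 -0.0926  0.1917] x [ 0.593  0.709 -0.381] y [ 0.77  -0.638  0.014] j [-1.144  0.233  2.139  0.985  1.575 -0.908] F [ 0.6  -0.04  0.78] w0.997
rows 5 offset [0.4, -0.02, 0.86] twist [0.04, -0.13, 0.0] | total mm [ 57.1  -3.5 130.7] deg [ 0.9 -2.6  0. ] tgt [ 0.4572 -0.0893  0.0491]
  end j [-1.13  0.58  2.09  1.    1.36 -1.14] max joint step 0.073 min z 0.049
```

```bash
python3 weigh.py tare_y; python3 -m crank '{"offset":[[0.29,-0.02,0.62],[0.29,-0.02,0.62],[0.29,-0.02,0.62],[0.29,-0.02,0.62],[0.29,-0.02,0.62],[0.29,-0.02,0.62],[0.2,-0.02,0.4],[0,0,0]],"twist":[[0.03,-0.1,0],[0.03,-0.1,0],[0.03,-0.1,0],[0.03,-0.1,0],[0.03,-0.1,0],[0.03,-0.1,0],[0.03,-0.1,0],[0,0,0]],"fingers":[-1,-1,-1,-1,-1,-1,-1,-1]}';  python3 plan.py .449 -.099 .055 50 25
```

```text
F [-0.1  -0.02  0.05] std [0.44 0.53 0.43]
t21.83 pos [ 0.4562 -0.0886  0.1925] x [ 0.589  0.711 -0.383] y [ 0.773 -0.634  0.013] j [-1.139  0.227  2.144  0.985  1.575 -0.905] F [-0.09  0.5   0.56] w1.000
time_s: 22.5
ee_pos: [0.4574, -0.0867, 0.0508]
ee_rot: [2.616, 1.224, -0.591]
contact_force: [-0.5, 0.8, -0.8]
width: 0.999
t22.50 pos [ 0.4574 -0.0867  0.0508] x [ 0.579  0.691 -0.432] y [ 0.768 -0.64   0.006] j [-1.12   0.568  2.103  1.002  1.351 -1.14 ] F [-0.48  0.8  -0.79] w0.999
rows 1 offset [-0.04, 0.05, 0.08] twist [0.1, 0.15, 0.02] | total mm [-1.2  1.4  2.4] deg [0.4 0.6 0.1] tgt [ 0.4572 -0.0893  0.0491]
  end j [-1.13  0.58  2.09  1.    1.36 -1.14] max joint step 0.017 min z 0.049
```

```bash
python3 -m crank '{"offset":[[0,0.03,0.05],[0,0,0],[0,0,0],[0,0,0],[0,0,0],[0,0,0],[0,0,0],[0,0,0]],"twist":[[0,0,0],[0,0,0],[0,0,0],[0,0,0],[0,0,0],[0,0,0],[0,0,0],[0,0,0]],"fingers":[-1,1,1,1,1,1,1,1]}' 50; python3 -c "
from h import *
show()"; python3 -m crank '{"offset":[[-0.15,0,-0.3],[-0.3,0,-0.61],[-0.3,0,-0.61],[-0.3,0,-0.61],[-0.3,0,-0.61],[-0.3,0,-0.61],[-0.3,0,-0.61],[-0.2,0,-0.4],[0,0,0],[0,0,0]],"twist":[[0,0,0],[0,0,0],[0,0,0],[0,0,0],[0,0,0],[0,0,0],[0,0,0],[0,0,0],[0,0,0],[0,0,0]],"fingers":[1,1,1,1,1,1,1,1,1,1]}'; python3 weigh.py lift_y
```

```text
time_s: 23.17
ee_pos: [0.4585, -0.0899, 0.0516]
ee_rot: [2.613, 1.22, -0.591]
contact_force: [0.2, 1.0, -2.4]
width: 0.694
t23.17 pos [ 0.4585 -0.0899  0.0516] x [ 0.58   0.689 -0.434] y [ 0.768 -0.64   0.01 ] j [-1.121  0.566  2.099  1.001  1.352 -1.139] F [ 0.24  1.03 -2.36] w0.694
time_s: 24.0
ee_pos: [0.4543, -0.0872, 0.2007]
ee_rot: [2.611, 1.225, -0.602]
contact_force: [0.8, -0.2, -3.4]
width: 0.693
F [ 0.08 -0.03 -3.1 ] std [0.52 0.54 0.59]
t25.00 pos [ 0.4545 -0.0873  0.2009] x [ 0.575  0.691 -0.438] y [ 0.77  -0.639  0.003] j [-1.124  0.156  2.151  0.956  1.554 -0.835] F [ 0.49 -0.37 -2.93] w0.688
```

```bash
python3 plan.py .549 -.294 .20 45 25; python3 plan.py .549 -.294 .06 45 25
```

```text
t25.00 pos [ 0.4545 -0.0873  0.2009] x [ 0.575  0.691 -0.438] y [ 0.77  -0.639  0.003] j [-1.124  0.156  2.151  0.956  1.554 -0.835] F [ 0.49 -0.37 -2.93] w0.688
rows 8 offset [-0.28, 0.87, 0.17] twist [0.08, 0.03, 0.15] | total mm [-74.1 205.9  44.3] deg [2.4 1.  4.7] tgt [ 0.558  -0.285   0.1941]
  end j [-1.13  0.53  1.66  1.02  1.58 -0.69] max joint step 0.065 min z 0.194
t25.00 pos [ 0.4545 -0.0873  0.2009] x [ 0.575  0.691 -0.438] y [ 0.77  -0.639  0.003] j [-1.124  0.156  2.151  0.956  1.554 -0.835] F [ 0.49 -0.37 -2.93] w0.688
rows 8 offset [-0.03, 0.87, 0.69] twist [0.08, 0.03, 0.15] | total mm [-12.7 205.5 170.1] deg [2.4 1.  4.7] tgt [ 0.558  -0.285   0.0541]
  end j [-1.13  0.78  1.62  1.03  1.46 -0.88] max joint step 0.094 min z 0.054
```

View pics/lift_y.png

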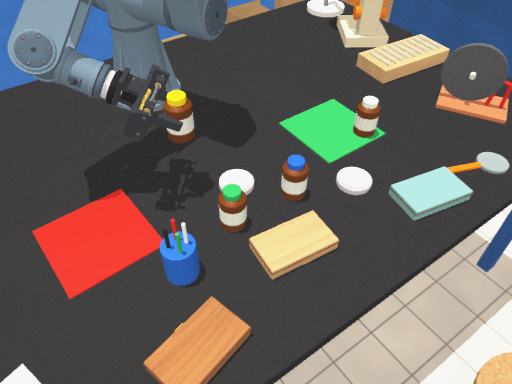

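```bash
python3 -m crank '{"offset":[[-0.15,0.43,0.05],[-0.31,0.86,0.16],[-0.31,0.86,0.16],[-0.31,0.86,0.16],[-0.31,0.86,0.16],[-0.31,0.86,0.16],[-0.31,0.86,0.16],[-0.31,0.86,0.16],[-0.15,0.43,0.05],[0,0,0]],"twist":[[0,0,0],[0,0,0],[0,0,0],[0,0,0],[0,0,0],[0,0,0],[0,0,0],[0,0,0],[0,0,0],[0,0,0]],"fingers":[1,1,1,1,1,1,1,1,1,1]}'; python3 plan.py .549 -.294 .085 50 25.6
```

```text
time_s: 25.83
ee_pos: [0.5644, -0.2879, 0.1975]
ee_rot: [2.615, 1.233, -0.603]
contact_force: [-0.8, 0.2, -2.3]
width: 0.697
t25.83 pos [ 0.5644 -0.2879  0.1975] x [ 0.572  0.694 -0.436] y [ 0.771 -0.637 -0.003] j [-1.104  0.57   1.569  0.971  1.642 -0.683] F [-0.79  0.15 -2.32] w0.697
rows 4 offset [0.42, -0.06, 0.9] twist [0.0, 0.02, 0.03] | total mm [ 50.1  -7.6 107.5] deg [0.  0.3 0.5] tgt [ 0.5571 -0.2843  0.079 ]
  end j [-1.11  0.76  1.57  0.97  1.54 -0.85] max joint step 0.051 min z 0.079
```

```bash
python3 -m crank '{"offset":[[0.27,-0.04,0.58],[0.27,-0.04,0.58],[0.27,-0.04,0.58],[0.27,-0.04,0.58],[0.27,-0.04,0.58],[0.27,-0.04,0.58],[0.2,-0.04,0.45],[0,0,0]],"twist":[[0,0,0],[0,0,0],[0,0,0],[0,0,0],[0,0,0],[0,0,0],[0,0,0],[0,0,0]],"fingers":[1,1,1,1,1,1,1,1]}'; python3 plan.py .549 -.294 .0595 50 25.6
```

```text
time_s: 26.5
ee_pos: [0.5535, -0.279, 0.062]
ee_rot: [2.613, 1.24, -0.602]
contact_force: [-0.2, -0.1, -2.7]
width: 0.691
t26.50 pos [ 0.5535 -0.279   0.062 ] x [ 0.569  0.698 -0.435] y [ 0.774 -0.634 -0.005] j [-1.112  0.786  1.574  0.961  1.525 -0.869] F [-0.17 -0.07 -2.7 ] w0.691
rows 1 offset [0.07, 0.21, 0.28] twist [0.01, 0.05, 0.19] | total mm [2.1 6.2 8.5] deg [0.  0.2 0.7] tgt [ 0.5571 -0.2843  0.0535]
  end j [-1.11  0.81  1.56  0.97  1.52 -0.88] max joint step 0.024 min z 0.053
```

```bash
python3 -m crank '{"offset":[[0.04,0,0.11],[0.04,0,0.1],[0,0,0]],"twist":[[0.1,0,0],[0.1,0,0],[0,0,0]],"fingers":[1,1,1]}';python3 -m crank '{"offset":[[0.03,0,0.08],[0,0,0]],"twist":[[0,0,0],[0,0,0]],"fingers":[1,1]}'; python3 -c "
from h import *
show()"
```

```text
time_s: 26.75
ee_pos: [0.5528, -0.278, 0.0564]
ee_rot: [2.628, 1.242, -0.611]
contact_force: [0.6, -0.6, -3.2]
width: 0.69
time_s: 26.92
ee_pos: [0.5531, -0.2784, 0.0566]
ee_rot: [2.626, 1.243, -0.606]
contact_force: [0.4, -0.7, -2.8]
width: 0.695
t26.92 pos [ 0.5531 -0.2784  0.0566] x [ 0.569  0.7   -0.431] y [ 0.771 -0.637 -0.017] j [-1.113  0.798  1.571  0.963  1.525 -0.864] F [ 0.38 -0.71 -2.75] w0.695
```

```bash
python3 -m crank '{"offset":[[0.03,0,0.08],[0.03,0,0.06],[0,0,0]],"twist":[[-0.2,0,0],[-0.2,0,0],[0,0,0]],"fingers":[1,1,1]}'; python3 -c "
from h import *
show()"; python3 -m crank '{"offset":[[0,0,0],[0,0,0],[0,0,0],[0,0,0],[0,0,0],[0,0,0]],"twist":[[0,0,0],[0,0,0],[0,0,0],[0,0,0],[0,0,0],[0,0,0]],"fingers":[0.2,-0.2,-1,-1,-1,-1]}'; python3 -m crank '{"offset":[[-0.3,0,-0.5],[-0.45,0,-0.8],[-0.45,0,-0.8],[-0.45,0,-0.8],[-0.45,0,-0.8],[-0.4,0,-0.7]],"twist":[[0,0,0],[0,0,0],[0,0,0],[0,0,0],[0,0,0],[0,0,0]],"fingers":[-1,-1,-1,-1,-1,-1]}';  cat > look.py <<'E'
from h import *
import sys
show(); n=sys.argv[1]
f=bot.grab_frame("scene");cv2.imwrite(f"pics/s{n}.png",f["frame"][:,:,::-1])
hsv=cv2.cvtColor(f["frame"],cv2.COLOR_RGB2HSV)
for k in("yellow","green","blue"): print("scene",k,[(int(b[0]),b[1],plane(f,b[1],.104)[0].round(3)) for b in blobs(hsv,*RANGES[k],150) if b[0]<400])
t=bot.grab_frame("top");cv2.imwrite(f"pics/t{n}.png",t["frame"][:,:,::-1])
for k,v in caps(t).items(): print("top",k,v)
E
python3 look.py 3; python3 plan.py .626 -.079 .20 25 25
```

```text
time_s: 27.17
ee_pos: [0.5533, -0.2788, 0.0561]
ee_rot: [2.6, 1.245, -0.576]
contact_force: [0.6, 0.3, -4.6]
width: 0.694
t27.17 pos [ 0.5533 -0.2788  0.0561] x [ 0.569  0.702 -0.428] y [ 0.781 -0.624  0.014] j [-1.114  0.803  1.568  0.964  1.528 -0.9  ] F [ 0.6   0.33 -4.64] w0.694
time_s: 27.67
ee_pos: [0.5543, -0.2804, 0.0569]
ee_rot: [2.597, 1.24, -0.575]
contact_force: [-0.4, 0.3, -0.3]
width: 0.97
time_s: 28.17
ee_pos: [0.5438, -0.2844, 0.2085]
ee_rot: [2.607, 1.25, -0.577]
contact_force: [0.7, -0.5, -0.7]
width: 0.998
t28.17 pos [ 0.5438 -0.2844  0.2085] x [ 0.568  0.705 -0.424] y [ 0.781 -0.625  0.006] j [-1.132  0.538  1.601  0.959  1.677 -0.711] F [ 0.74 -0.46 -0.71] w0.998
scene yellow [(315, array([125.1, 209.5]), array([ 0.542, -0.289,  0.104]))]
scene green [(265, array([231.6, 192.1]), array([ 0.629, -0.08 ,  0.104]))]
scene blue [(183, array([165.8,  32. ]), array([-0.153,  0.163,  0.104])), (248, array([295.5, 161.9]), array([0.633, 0.096, 0.104]))]
top white [(621, array([176.6, 161.4]), array([0.6728, 0.2273, 0.106 ])), (175, array([107.1, 203.2]), array([0.5608, 0.4195, 0.106 ])), (683, array([261.9, 215.4]), array([ 0.5175, -0.0043,  0.106 ])), (52, array([289.6, 379.5]), array([ 0.0879, -0.0654,  0.106 ]))]
top yellow [(211, array([366.9, 202.8]), array([ 0.5443, -0.2904,  0.106 ]))]
top green [(179, array([288.2, 175.2]), array([ 0.6259, -0.079 ,  0.106 ]))]
top blue [(629, array([343.4, 160.4]), array([ 0.6636, -0.2326,  0.106 ])), (179, array([224.1, 175.1]), array([0.6307, 0.0963, 0.106 ]))]
t28.27 pos [ 0.5448 -0.2862  0.2111] x [ 0.57   0.702 -0.427] y [ 0.78  -0.625  0.013] j [-1.132  0.535  1.598  0.96   1.677 -0.712] F [ 0.4  -0.81 -0.69] w1.001
rows 7 offset [0.94, -0.5, -0.35] twist [0.42, 0.0, 0.84] | total mm [209.4 -60.7 -80.8] deg [11.8  0.1 23.5] tgt [ 0.6375 -0.0736  0.1941]
  end j [-0.75  0.22  2.1   1.49  1.   -0.64] max joint step 0.115 min z 0.194
```

View pics/s3.png

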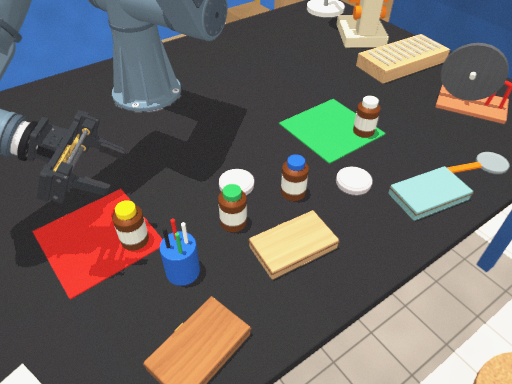

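```bash
python3 -m crank '{"offset":[[0.6,-0.44,-0.31],[0.82,-0.44,-0.31],[0.82,-0.44,-0.31],[0.82,-0.44,-0.31],[0.82,-0.44,-0.31],[0.82,-0.44,-0.31],[0.82,-0.44,-0.31],[0.82,-0.44,-0.31],[0.2,0,0],[0,0,0]],"twist":[[0.37,0,0.74],[0.37,0,0.74],[0.37,0,0.74],[0.37,0,0.74],[0.37,0,0.74],[0.37,0,0.74],[0.37,0,0.74],[0.37,0,0.74],[0,0,0],[0,0,0]],"fingers":[-1,-1,-1,-1,-1,-1,-1,-1,-1,-1]}'; python3 weigh.py tare_g; python3 plan.py .626 -.079 .055 25 25
```

```text
time_s: 29.1
ee_pos: [0.64, -0.0699, 0.1844]
ee_rot: [2.921, 0.602, -0.665]
contact_force: [0.1, -0.4, 0.4]
width: 0.999
F [ 0.    0.   -0.28] std [0.47 0.54 0.59]
t30.10 pos [ 0.6402 -0.0724  0.1854] x [ 0.83   0.354 -0.431] y [ 0.392 -0.92  -0.003] j [-0.729  0.226  2.118  1.521  0.958 -0.653] F [ 0.15  0.55 -0.76] w0.998
t30.10 pos [ 0.6402 -0.0724  0.1854] x [ 0.83   0.354 -0.431] y [ 0.392 -0.92  -0.003] j [-0.729  0.226  2.118  1.521  0.958 -0.653] F [ 0.15  0.55 -0.76] w0.998
rows 5 offset [0.37, 0.0, 0.83] twist [-0.05, 0.03, -0.08] | total mm [ 56.2   0.5 124.3] deg [-1.   0.6 -1.7] tgt [ 0.6375 -0.0736  0.0491]
  end j [-0.75  0.6   2.06  1.7   1.01 -1.03] max joint step 0.084 min z 0.049
```

```bash
python3 -m crank '{"offset":[[0.27,0,0.59],[0.27,0,0.59],[0.27,0,0.59],[0.27,0,0.59],[0.27,0,0.59],[0.27,0,0.59],[0.2,0,0.45],[0,0,0]],"twist":[[-0.04,0.02,-0.06],[-0.04,0.02,-0.06],[-0.04,0.02,-0.06],[-0.04,0.02,-0.06],[-0.04,0.02,-0.06],[-0.04,0.02,-0.06],[0,0,0],[0,0,0]],"fingers":[-1,-1,-1,-1,-1,-1,-1,-1]}'; python3 plan.py .626 -.079 .055 25 25
```

```text
time_s: 30.77
ee_pos: [0.6413, -0.0747, 0.0517]
ee_rot: [2.903, 0.637, -0.636]
contact_force: [-0.4, 0.8, -0.9]
width: 1.0
t30.77 pos [ 0.6413 -0.0747  0.0517] x [ 0.825  0.378 -0.42 ] y [ 0.421 -0.907  0.01 ] j [-0.742  0.594  2.055  1.705  1.003 -1.04 ] F [-0.39  0.84 -0.89] w1.000
rows 1 offset [-0.05, -0.09, 0.12] twist [0.12, -0.04, -0.09] | total mm [-1.6 -2.6  3.6] deg [ 0.5 -0.1 -0.4] tgt [ 0.6375 -0.0736  0.0491]
  end j [-0.75  0.6   2.06  1.7   1.01 -1.03] max joint step 0.008 min z 0.049
```

```bash
python3 -m crank '{"offset":[[-0.05,-0.09,0.1],[0,0,0],[0,0,0],[0,0,0],[0,0,0],[0,0,0],[0,0,0],[0,0,0]],"twist":[[0.12,0,0],[0,0,0],[0,0,0],[0,0,0],[0,0,0],[0,0,0],[0,0,0],[0,0,0]],"fingers":[-1,1,1,1,1,1,1,1]}' 50; python3 -c "
from h import *
show()"; python3 -m crank '{"offset":[[-0.15,0,-0.3],[-0.3,0,-0.61],[-0.3,0,-0.61],[-0.3,0,-0.61],[-0.3,0,-0.61],[-0.3,0,-0.61],[-0.3,0,-0.61],[-0.2,0,-0.4],[0,0,0],[0,0,0]],"twist":[[0,0,0],[0,0,0],[0,0,0],[0,0,0],[0,0,0],[0,0,0],[0,0,0],[0,0,0],[0,0,0],[0,0,0]],"fingers":[1,1,1,1,1,1,1,1,1,1]}'; python3 weigh.py lift_g; python3 plan.py .58 0.0 .40 45 -5
```

```text
time_s: 31.43
ee_pos: [0.6382, -0.0739, 0.0523]
ee_rot: [2.908, 0.633, -0.64]
contact_force: [0.2, -0.4, -2.9]
width: 0.693
t31.43 pos [ 0.6382 -0.0739  0.0523] x [ 0.825  0.376 -0.421] y [ 0.417 -0.909  0.006] j [-0.745  0.589  2.063  1.705  1.004 -1.038] F [ 0.22 -0.39 -2.9 ] w0.693
time_s: 32.27
ee_pos: [0.63, -0.0706, 0.1966]
ee_rot: [2.906, 0.64, -0.665]
contact_force: [0.5, -0.9, -5.3]
width: 0.689
F [-0.05 -0.19 -4.34] std [0.5  0.36 0.37]
t33.27 pos [ 0.6304 -0.0709  0.1967] x [ 0.817  0.379 -0.434] y [ 0.419 -0.908 -0.004] j [-0.75   0.192  2.124  1.465  0.996 -0.62 ] F [ 0.41  0.04 -4.47] w0.692
t33.27 pos [ 0.6304 -0.0709  0.1967] x [ 0.817  0.379 -0.434] y [ 0.419 -0.908 -0.004] j [-0.75   0.192  2.124  1.465  0.996 -0.62 ] F [ 0.41  0.04 -4.47] w0.692
rows 8 offset [-0.14, -0.4, -0.85] twist [-0.12, 0.95, -0.63] | total mm [ -91.2  -91.2 -182.6] deg [ -3.9  30.3 -20.1] tgt [0.5899 0.0099 0.4012]
  end j [-0.79  0.11  2.1   1.64  1.63 -0.64] max joint step 0.08 min z 0.221
```

View pics/lift_g.png

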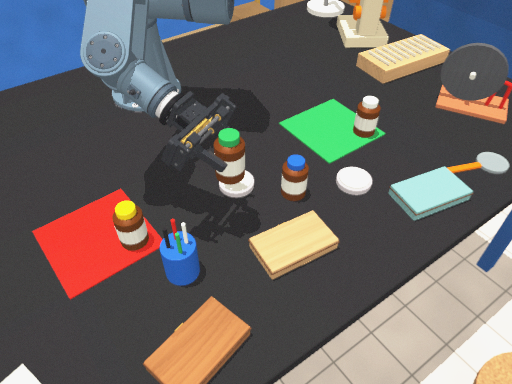

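```bash
python3 -m crank '{"offset":[[-0.11,-0.32,-0.68],[-0.11,-0.32,-0.68],[-0.11,-0.32,-0.68],[-0.11,-0.32,-0.68],[-0.11,-0.32,-0.68],[-0.11,-0.32,-0.68],[-0.11,-0.32,-0.68],[-0.11,-0.32,-0.68],[-0.11,-0.32,-0.68],[-0.11,-0.32,-0.68],[0,0,0]],"twist":[[-0.1,0.76,-0.5],[-0.1,0.76,-0.5],[-0.1,0.76,-0.5],[-0.1,0.76,-0.5],[-0.1,0.76,-0.5],[-0.1,0.76,-0.5],[-0.1,0.76,-0.5],[-0.1,0.76,-0.5],[-0.1,0.76,-0.5],[-0.1,0.76,-0.5],[0,0,0]],"fingers":[1,1,1,1,1,1,1,1,1,1,1]}' 55; python3 plan.py .56 .02 .40 45 -5 160
```

```text
time_s: 34.18
ee_pos: [0.5838, 0.0108, 0.4112]
ee_rot: [-2.857, -1.213, -0.161]
contact_force: [-0.1, -1.0, -4.2]
width: 0.689
t34.18 pos [0.5838 0.0108 0.4112] x [0.69  0.715 0.109] y [ 0.719 -0.695  0.009] j [-0.802  0.099  2.101  1.638  1.663 -0.634] F [-0.08 -0.97 -4.21] w0.689
rows 42 offset [0.0, 0.01, 0.03] twist [0.95, 0.01, 0.01] | total mm [  2.9 -23.3  10.1] deg [160.4   1.1   2. ] tgt [0.5699 0.0299 0.4012]
  end j [-0.79  0.05  2.17  1.64  1.63  2.15] max joint step 0.069 min z 0.395
```

```bash
python3 -m crank '{"offset":[[0,0,0],[0,0,-0.02],[0,-0.01,-0.02],[0,-0.01,-0.02],[0,-0.01,-0.02],[0,-0.01,-0.02],[0,-0.01,-0.02],[0,-0.02,-0.02],[0,-0.02,-0.02],[0,-0.02,-0.02],[0,-0.02,-0.02],[0,-0.02,-0.02],[0,-0.02,-0.02],[0,-0.02,0],[0,-0.02,0],[0,-0.03,0],[0,-0.03,0],[0,-0.03,0],[0,-0.03,0],[0,-0.03,0]],"twist":[[0.5,0,0],[1,0,0],[1,0,0],[1,0,0],[1,0,0],[1,0,0],[1,0,0],[1,0,0],[1,0,0],[1,0,0],[1,0,0],[1,0,0],[1,0,0],[1,0,0],[1,0,0],[1,0,0],[1,0,0],[1,0,0],[1,0,0],[1,0,0]],"fingers":[1,1,1,1,1,1,1,1,1,1,1,1,1,1,1,1,1,1,1,1]}'; python3 -m crank '{"offset":[[0,-0.03,0],[0,-0.03,0],[0,-0.03,0],[0,-0.03,0],[0,-0.03,0],[0,-0.03,0],[0,-0.02,0],[0,-0.02,0],[0,-0.02,0.02],[0,-0.02,0.02],[0,-0.02,0.02],[0,-0.02,0.02],[0,-0.01,0.02],[0,0,0.02],[0,0,0.02],[0,0,0.02],[0,0,0.02],[0,0,0.02],[0,0,0.02],[0,0,0]],"twist":[[1,0,0],[1,0,0],[1,0,0],[1,0,0],[1,0,0],[1,0,0],[1,0,0],[1,0,0],[1,0,0],[1,0,0],[1,0,0],[1,0,0],[1,0,0],[1,0,0],[1,0,0],[1,0,0],[1,0,0],[1,0,0],[0,0,0],[0,0,0]],"fingers":[1,1,1,1,1,1,1,1,1,1,1,1,1,1,1,1,1,1,1,1]}'
python3 - <<'E'
from h import *
for i in range(6): f=bot.grab_frame("scene")
cv2.imwrite("pics/inv_g.png",f["frame"][:,:,::-1]); show()
E
```

```text
time_s: 35.85
ee_pos: [0.5871, 0.01, 0.4062]
ee_rot: [-1.599, -0.698, 0.526]
contact_force: [-0.1, 0.5, -3.4]
width: 0.694
time_s: 37.52
ee_pos: [0.5908, 0.0089, 0.3996]
ee_rot: [-0.368, -0.146, 0.739]
contact_force: [0.0, -0.1, -3.9]
width: 0.693
t37.82 pos [0.5907 0.0089 0.4002] x [0.732 0.682 0.003] y [-0.631  0.679 -0.376] j [-0.798  0.032  2.115  1.585  1.553  2.18 ] F [ 0.09  0.36 -4.11] w0.698
```

View pics/inv_g.png

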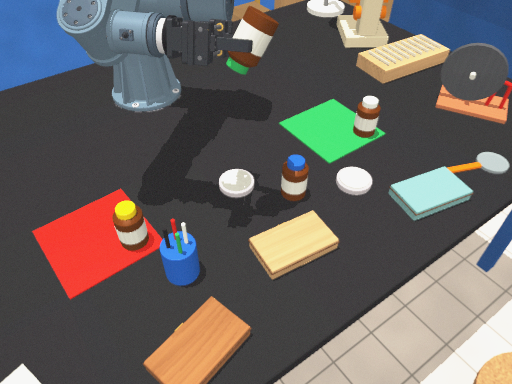

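```bash
python3 plan.py .552 .296 .25 50 25
```

```text
t37.82 pos [0.5907 0.0089 0.4002] x [0.732 0.682 0.003] y [-0.631  0.679 -0.376] j [-0.798  0.032  2.115  1.585  1.553  2.18 ] F [ 0.09  0.36 -4.11] w0.698
rows 40 offset [0.23, 0.1, 0.25] twist [-0.97, -0.1, 0.2] | total mm [179.6 279.4 -55.6] deg [-155.7  -16.3   32.8] tgt [0.5602 0.3057 0.2441]
  end j [-0.07  0.02  2.19  1.54  0.83 -0.49] max joint step 0.095 min z 0.244
```

```bash
python3 -m crank '{"offset":[[0.23,0.1,0.25],[0.23,0.1,0.25],[0.23,0.1,0.25],[0.23,0.1,0.25],[0.23,0.1,0.25],[0.23,0.1,0.25],[0.23,0.1,0.25],[0.23,0.1,0.25],[0.23,0.1,0.25],[0.23,0.1,0.25],[0.23,0.1,0.25],[0.23,0.1,0.25],[0.23,0.1,0.25],[0.23,0.1,0.25],[0.23,0.1,0.25],[0.23,0.1,0.25],[0.23,0.1,0.25],[0.23,0.1,0.25],[0.23,0.1,0.25],[0.23,0.1,0.25]],"twist":[[-0.97,-0.1,0.2],[-0.97,-0.1,0.2],[-0.97,-0.1,0.2],[-0.97,-0.1,0.2],[-0.97,-0.1,0.2],[-0.97,-0.1,0.2],[-0.97,-0.1,0.2],[-0.97,-0.1,0.2],[-0.97,-0.1,0.2],[-0.97,-0.1,0.2],[-0.97,-0.1,0.2],[-0.97,-0.1,0.2],[-0.97,-0.1,0.2],[-0.97,-0.1,0.2],[-0.97,-0.1,0.2],[-0.97,-0.1,0.2],[-0.97,-0.1,0.2],[-0.97,-0.1,0.2],[-0.97,-0.1,0.2],[-0.97,-0.1,0.2]],"fingers":[1,1,1,1,1,1,1,1,1,1,1,1,1,1,1,1,1,1,1,1]}'; python3 plan.py .552 .296 .26 50 25
```

```text
time_s: 39.48
ee_pos: [0.5606, 0.213, 0.4116]
ee_rot: [-1.721, -0.782, 0.853]
contact_force: [-0.4, -0.3, -3.9]
width: 0.694
t39.48 pos [0.5606 0.213  0.4116] x [ 0.539  0.824 -0.175] y [ 0.103 -0.271 -0.957] j [-0.413 -0.143  2.117  1.471  1.351  0.956] F [-0.42 -0.28 -3.93] w0.694
rows 19 offset [0.22, 0.08, 0.25] twist [-0.97, -0.11, 0.2] | total mm [103.8 125.6  82.9] deg [-73.8  -8.2  15.4] tgt [0.5602 0.3057 0.2541]
  end j [-0.07  0.    2.18  1.52  0.83 -0.45] max joint step 0.092 min z 0.254
```

```bash
python3 -m crank '{"offset":[[0.22,0.08,0.25],[0.22,0.08,0.25],[0.22,0.08,0.25],[0.22,0.08,0.25],[0.22,0.08,0.25],[0.22,0.08,0.25],[0.22,0.08,0.25],[0.22,0.08,0.25],[0.22,0.08,0.25],[0.22,0.08,0.25],[0.22,0.08,0.25],[0.22,0.08,0.25],[0.22,0.08,0.25],[0.22,0.08,0.25],[0.22,0.08,0.25],[0.22,0.08,0.25],[0.22,0.08,0.25],[0.22,0.08,0.25],[0,0,0]],"twist":[[-0.97,-0.11,0.2],[-0.97,-0.11,0.2],[-0.97,-0.11,0.2],[-0.97,-0.11,0.2],[-0.97,-0.11,0.2],[-0.97,-0.11,0.2],[-0.97,-0.11,0.2],[-0.97,-0.11,0.2],[-0.97,-0.11,0.2],[-0.97,-0.11,0.2],[-0.97,-0.11,0.2],[-0.97,-0.11,0.2],[-0.97,-0.11,0.2],[-0.97,-0.11,0.2],[-0.97,-0.11,0.2],[-0.97,-0.11,0.2],[-0.97,-0.11,0.2],[-0.97,-0.11,0.2],[0,0,0]],"fingers":[1,1,1,1,1,1,1,1,1,1,1,1,1,1,1,1,1,1,1]}'; python3 plan.py .552 .296 .08 50 25
python3 - <<'E'
from h import *
f=bot.grab_frame("scene");cv2.imwrite("pics/pre_g.png",f["frame"][:,:,::-1])
E
```

```text
time_s: 41.07
ee_pos: [0.5517, 0.3109, 0.2504]
ee_rot: [2.618, 1.245, -0.583]
contact_force: [-1.4, 1.0, -5.1]
width: 0.695
t41.07 pos [0.5517 0.3109 0.2504] x [ 0.571  0.703 -0.423] y [ 0.775 -0.631 -0.002] j [-0.07  -0.004  2.197  1.517  0.837 -0.459] F [-1.44  0.97 -5.13] w0.695
rows 6 offset [0.42, 0.06, 0.88] twist [0.01, 0.0, 0.03] | total mm [ 75.8  10.2 159.2] deg [0.2 0.  0.8] tgt [0.5602 0.3057 0.0741]
  end j [-0.07  0.49  2.16  1.92  0.9  -1.06] max joint step 0.11 min z 0.074
```

View pics/pre_g.png

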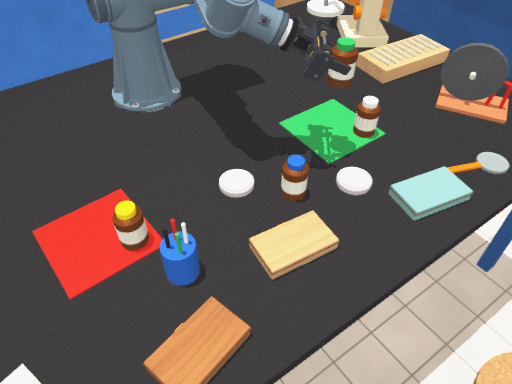

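```bash
python3 -m crank '{"offset":[[0.32,0.04,0.66],[0.32,0.04,0.66],[0.32,0.04,0.66],[0.32,0.04,0.66],[0.32,0.04,0.66],[0.32,0.04,0.66],[0.32,0.04,0.66],[0.3,0.04,0.6],[0,0,0]],"twist":[[0.01,0,0],[0.01,0,0],[0.01,0,0],[0.01,0,0],[0.01,0,0],[0.01,0,0],[0.01,0,0],[0,0,0],[0,0,0]],"fingers":[1,1,1,1,1,1,1,1,1]}'; python3 plan.py .552 .296 .063 50 25
```

```text
time_s: 41.87
ee_pos: [0.5694, 0.3071, 0.0813]
ee_rot: [2.651, 1.239, -0.575]
contact_force: [-0.5, -0.6, -4.3]
width: 0.692
t41.87 pos [0.5694 0.3071 0.0813] x [ 0.583  0.703 -0.407] y [ 0.764 -0.644 -0.018] j [-0.078  0.491  2.147  1.913  0.914 -1.03 ] F [-0.54 -0.55 -4.32] w0.692
rows 1 offset [0.12, -0.19, 0.83] twist [-0.25, -0.25, 0.08] | total mm [ 3.5 -5.8 25. ] deg [-1.  -1.   0.3] tgt [0.5602 0.3057 0.0571]
  end j [-0.07  0.54  2.15  1.95  0.91 -1.11] max joint step 0.081 min z 0.057
```

```bash
python3 -m crank '{"offset":[[0.04,-0.05,0.25],[0.04,-0.05,0.25],[0.04,-0.05,0.2],[0,0,0]],"twist":[[-0.15,-0.1,0],[-0.15,-0.1,0],[-0.1,-0.08,0],[0,0,0]],"fingers":[1,1,1,1]}'; python3 -c "
from h import *
show()"
```

```text
time_s: 42.2
ee_pos: [0.5646, 0.3052, 0.0629]
ee_rot: [2.619, 1.23, -0.574]
contact_force: [-0.1, 0.2, -4.0]
width: 0.69
t42.20 pos [0.5646 0.3052 0.0629] x [ 0.581  0.696 -0.422] y [ 0.771 -0.637  0.009] j [-0.078  0.527  2.147  1.931  0.911 -1.097] F [-0.05  0.19 -4.  ] w0.690
```

```bash
python3 -m crank '{"offset":[[0.04,0,0.12],[0.04,0,0.1],[0,0,0]],"twist":[[0,0,0],[0,0,0],[0,0,0]],"fingers":[1,1,1]}';python3 -m crank '{"offset":[[0.03,0,0.08],[0,0,0]],"twist":[[0,0,0],[0,0,0]],"fingers":[1,1]}'; python3 -c "
from h import *
show()"
```

```text
time_s: 42.45
ee_pos: [0.5656, 0.3048, 0.0583]
ee_rot: [2.619, 1.229, -0.567]
contact_force: [-0.2, 0.3, -4.0]
width: 0.69
time_s: 42.62
ee_pos: [0.5663, 0.3047, 0.0568]
ee_rot: [2.62, 1.228, -0.564]
contact_force: [0.2, 0.4, -5.1]
width: 0.692
t42.62 pos [0.5663 0.3047 0.0568] x [ 0.584  0.697 -0.417] y [ 0.771 -0.637  0.013] j [-0.079  0.55   2.14   1.946  0.921 -1.123] F [ 0.23  0.39 -5.1 ] w0.692
```

Within about 1 mm of contact. One more small step, then release, rise and look.

```bash
python3 -m crank '{"offset":[[0.03,0,0.07],[0,0,0]],"twist":[[0,0,0],[0,0,0]],"fingers":[1,1]}'; python3 -m crank '{"offset":[[0,0,0],[0,0,0],[0,0,0],[0,0,0],[0,0,0],[0,0,0]],"twist":[[0,0,0],[0,0,0],[0,0,0],[0,0,0],[0,0,0],[0,0,0]],"fingers":[0.2,-0.2,-1,-1,-1,-1]}'; python3 -m crank '{"offset":[[-0.3,0,-0.5],[-0.45,0,-0.8],[-0.45,0,-0.8],[-0.45,0,-0.8],[-0.45,0,-0.8],[-0.4,0,-0.7]],"twist":[[0,0,0],[0,0,0],[0,0,0],[0,0,0],[0,0,0],[0,0,0]],"fingers":[-1,-1,-1,-1,-1,-1]}'; python3 look.py 4; python3 plan.py .631 .096 .20 45 25
```

```text
time_s: 42.78
ee_pos: [0.5673, 0.3053, 0.0569]
ee_rot: [2.622, 1.231, -0.555]
contact_force: [0.1, 0.1, -4.7]
width: 0.693
time_s: 43.28
ee_pos: [0.5689, 0.3054, 0.0586]
ee_rot: [2.624, 1.23, -0.55]
contact_force: [0.4, 0.3, -0.2]
width: 0.97
time_s: 43.78
ee_pos: [0.5555, 0.2953, 0.2094]
ee_rot: [2.626, 1.233, -0.565]
contact_force: [0.8, 0.7, 0.6]
width: 1.001
t43.78 pos [0.5555 0.2953 0.2094] x [ 0.582  0.7   -0.414] y [ 0.77  -0.637  0.006] j [-0.109  0.097  2.217  1.617  0.863 -0.637] F [0.84 0.65 0.55] w1.001
scene yellow [(315, array([125.1, 209.5]), array([ 0.542, -0.289,  0.104]))]
scene green []
scene blue [(251, array([295.6, 161.8]), array([0.633, 0.097, 0.104]))]
top white [(621, array([176.6, 161.4]), array([0.6728, 0.2273, 0.106 ])), (175, array([107.1, 203.2]), array([0.5608, 0.4195, 0.106 ])), (681, array([262. , 215.4]), array([ 0.5175, -0.0046,  0.106 ]))]
top yellow [(210, array([366.8, 202.9]), array([ 0.544 , -0.2901,  0.106 ]))]
top green [(539, array([135.7, 204.5]), array([0.5554, 0.3395, 0.106 ])), (181, array([151.2, 202.8]), array([0.5591, 0.2966, 0.106 ])), (87, array([150.8, 224.3]), array([0.5003, 0.297 , 0.106 ]))]
top blue [(627, array([343.4, 160.4]), array([ 0.6636, -0.2326,  0.106 ])), (179, array([224.1, 175.1]), array([0.6307, 0.0963, 0.106 ])), (49, array([509.5, 266.4]), array([ 0.3582, -0.6766,  0.106 ]))]
t43.88 pos [0.5574 0.2954 0.2129] x [ 0.585  0.7   -0.409] y [ 0.771 -0.637  0.012] j [-0.109  0.094  2.214  1.619  0.864 -0.64 ] F [-0.25  0.22 -0.27] w1.000
rows 7 offset [-0.34, 0.9, 0.26] twist [0.1, -0.03, 0.17] | total mm [-77.2 184.7  57.8] deg [ 2.9 -0.9  4.6] tgt [0.64   0.105  0.1941]
  end j [-0.48  0.26  2.05  1.43  1.06 -0.64] max joint step 0.06 min z 0.194
```

View pics/s4.png

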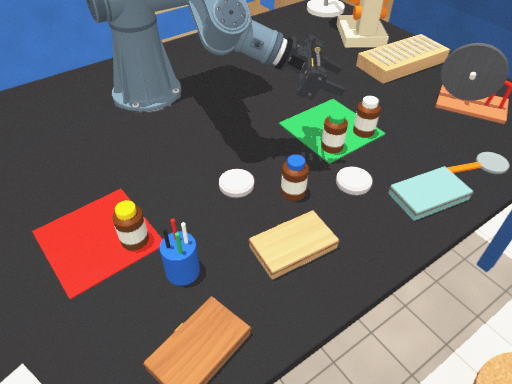

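```bash
python3 -m crank '{"offset":[[-0.3,0.6,0.1],[-0.32,0.82,0.22],[-0.32,0.82,0.22],[-0.32,0.82,0.22],[-0.32,0.82,0.22],[-0.32,0.82,0.22],[-0.32,0.82,0.22],[-0.3,0.8,0.15],[0,0,0]],"twist":[[0.09,-0.03,0.15],[0.09,-0.03,0.15],[0.09,-0.03,0.15],[0.09,-0.03,0.15],[0.09,-0.03,0.15],[0.09,-0.03,0.15],[0.09,-0.03,0.15],[0.09,-0.03,0.15],[0,0,0]],"fingers":[-1,-1,-1,-1,-1,-1,-1,-1,-1]}'; python3 weigh.py tare_b; python3 plan.py .631 .096 .055 45 25
```

```text
time_s: 44.63
ee_pos: [0.6401, 0.0973, 0.2001]
ee_rot: [2.693, 1.116, -0.593]
contact_force: [0.8, -0.8, -0.0]
width: 1.004
F [ 0.02  0.15 -0.15] std [0.39 0.45 0.43]
t45.63 pos [0.6378 0.1016 0.2003] x [ 0.638  0.645 -0.421] y [ 0.711 -0.703  0.   ] j [-0.487  0.249  2.051  1.411  1.075 -0.624] F [-0.41 -0.61  0.04] w1.005
t45.63 pos [0.6378 0.1016 0.2003] x [ 0.638  0.645 -0.421] y [ 0.711 -0.703  0.   ] j [-0.487  0.249  2.051  1.411  1.075 -0.624] F [-0.41 -0.61  0.04] w1.005
rows 5 offset [0.45, -0.01, 0.9] twist [0.01, -0.0, 0.01] | total mm [ 67.3  -0.9 135.5] deg [ 0.2 -0.1  0.3] tgt [0.64   0.105  0.0491]
  end j [-0.48  0.62  2.    1.61  1.04 -0.99] max joint step 0.078 min z 0.049
```

```bash
python3 -m crank '{"offset":[[0.3,0,0.6],[0.33,0,0.65],[0.33,0,0.65],[0.33,0,0.65],[0.33,0,0.65],[0.33,0,0.65],[0.25,0,0.45],[0,0,0]],"twist":[[0,0,0],[0,0,0],[0,0,0],[0,0,0],[0,0,0],[0,0,0],[0,0,0],[0,0,0]],"fingers":[-1,-1,-1,-1,-1,-1,-1,-1]}'; python3 plan.py .631 .096 .055 45 25
python3 - <<'E'
from h import *
w=bot.grab_frame("wrist");cv2.imwrite("pics/w_b.png",w["frame"][:,:,::-1])
E
```

```text
time_s: 46.3
ee_pos: [0.6455, 0.1031, 0.0527]
ee_rot: [2.687, 1.115, -0.585]
contact_force: [-1.8, -0.3, -0.5]
width: 0.998
t46.30 pos [0.6455 0.1031 0.0527] x [ 0.642  0.641 -0.419] y [ 0.71  -0.704  0.01 ] j [-0.475  0.618  1.993  1.603  1.045 -0.991] F [-1.79 -0.33 -0.51] w0.998
rows 1 offset [-0.03, -0.18, 0.14] twist [0.15, -0.05, -0.01] | total mm [-0.9 -5.3  4.3] deg [ 0.6 -0.2 -0. ] tgt [0.64   0.105  0.0491]
  end j [-0.48  0.62  2.    1.61  1.04 -0.99] max joint step 0.009 min z 0.049
```

View pics/w_b.png

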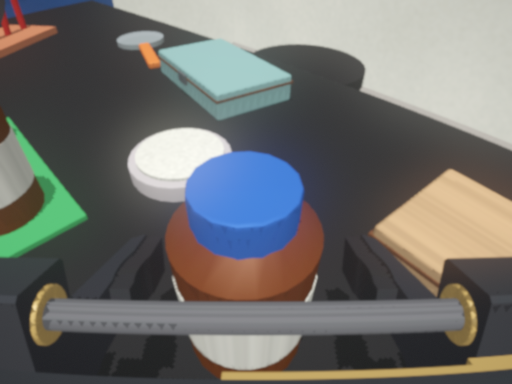

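```bash
python3 -m crank '{"offset":[[-0.03,-0.15,0.12],[0,0,0],[0,0,0],[0,0,0],[0,0,0],[0,0,0],[0,0,0],[0,0,0]],"twist":[[0,0,0],[0,0,0],[0,0,0],[0,0,0],[0,0,0],[0,0,0],[0,0,0],[0,0,0]],"fingers":[-1,1,1,1,1,1,1,1]}' 50; python3 -c "
from h import *
show()"; python3 -m crank '{"offset":[[-0.15,0,-0.3],[-0.3,0,-0.61],[-0.3,0,-0.61],[-0.3,0,-0.61],[-0.3,0,-0.61],[-0.3,0,-0.61],[-0.3,0,-0.61],[-0.2,0,-0.4],[0,0,0],[0,0,0]],"twist":[[0,0,0],[0,0,0],[0,0,0],[0,0,0],[0,0,0],[0,0,0],[0,0,0],[0,0,0],[0,0,0],[0,0,0]],"fingers":[1,1,1,1,1,1,1,1,1,1]}'; python3 weigh.py lift_b; python3 plan.py .56 0.1 .38 50 -5
```

```text
time_s: 47.02
ee_pos: [0.6419, 0.1038, 0.0552]
ee_rot: [2.683, 1.112, -0.578]
contact_force: [0.4, 0.5, -2.9]
width: 0.695
t47.02 pos [0.6419 0.1038 0.0552] x [ 0.645  0.64  -0.418] y [ 0.71  -0.704  0.017] j [-0.477  0.608  2.005  1.605  1.045 -1.002] F [ 0.36  0.52 -2.87] w0.695
time_s: 47.85
ee_pos: [0.6321, 0.1042, 0.1973]
ee_rot: [2.679, 1.115, -0.608]
contact_force: [-1.3, 0.3, -4.8]
width: 0.694
F [ 0.08 -0.06 -5.06] std [0.46 0.42 0.67]
t48.85 pos [0.6326 0.1041 0.1977] x [ 0.636  0.638 -0.433] y [ 0.71  -0.704  0.005] j [-0.483  0.236  2.065  1.404  1.061 -0.623] F [-0.23 -0.18 -5.42] w0.696
t48.85 pos [0.6326 0.1041 0.1977] x [ 0.636  0.638 -0.433] y [ 0.71  -0.704  0.005] j [-0.483  0.236  2.065  1.404  1.061 -0.623] F [-0.23 -0.18 -5.42] w0.696
rows 8 offset [-0.32, -0.22, -0.72] twist [-0.02, 0.96, -0.15] | total mm [-115.8  -48.8 -148.3] deg [-0.6 30.7 -4.8] tgt [0.569  0.1107 0.3812]
  end j [-0.64  0.08  2.19  1.68  1.58 -0.7 ] max joint step 0.069 min z 0.221
```

View pics/lift_b.png

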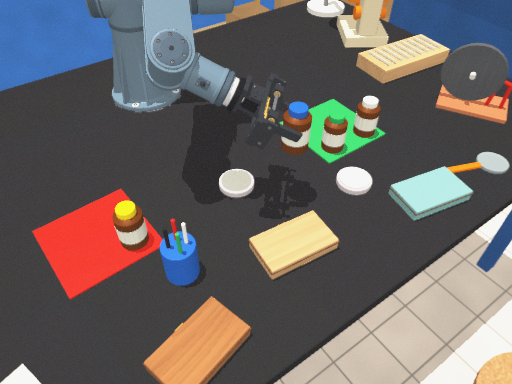

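Blue weighs about 4.9 N, or 500 g, so it is full: invert it, then green mat.

```bash
python3 -m crank '{"offset":[[-0.26,-0.18,-0.6],[-0.26,-0.18,-0.6],[-0.26,-0.18,-0.6],[-0.26,-0.18,-0.6],[-0.26,-0.18,-0.6],[-0.26,-0.18,-0.6],[-0.26,-0.18,-0.6],[-0.26,-0.18,-0.6],[-0.26,-0.18,-0.6],[-0.26,-0.18,-0.6],[0,0,0]],"twist":[[-0.02,0.77,-0.12],[-0.02,0.77,-0.12],[-0.02,0.77,-0.12],[-0.02,0.77,-0.12],[-0.02,0.77,-0.12],[-0.02,0.77,-0.12],[-0.02,0.77,-0.12],[-0.02,0.77,-0.12],[-0.02,0.77,-0.12],[-0.02,0.77,-0.12],[0,0,0]],"fingers":[1,1,1,1,1,1,1,1,1,1,1]}' 58; python3 plan.py .56 .1 .38 50 -5 160
```

```text
time_s: 49.77
ee_pos: [0.5621, 0.1112, 0.3958]
ee_rot: [-2.805, -1.319, -0.163]
contact_force: [0.3, -0.3, -4.8]
width: 0.693
t49.77 pos [0.5621 0.1112 0.3958] x [0.633 0.766 0.111] y [ 0.77  -0.638  0.01 ] j [-0.646  0.049  2.201  1.686  1.606 -0.691] F [ 0.27 -0.27 -4.78] w0.693
rows 42 offset [0.0, 0.02, -0.0] twist [0.96, 0.0, 0.01] | total mm [ 2.3  5.4 15. ] deg [160.6   0.2   2. ] tgt [0.569  0.1107 0.3812]
  end j [-0.64  0.08  2.19  1.68  1.58  2.09] max joint step 0.067 min z 0.381
```

```bash
python3 -m crank '{"offset":[[0,0,0],[0,0,-0.02],[0,-0.01,-0.02],[0,-0.01,-0.02],[0,-0.01,-0.02],[0,-0.01,-0.02],[0,-0.01,-0.02],[0,-0.02,-0.02],[0,-0.02,-0.02],[0,-0.02,-0.02],[0,-0.02,-0.02],[0,-0.02,-0.02],[0,-0.02,-0.02],[0,-0.02,0],[0,-0.02,0],[0,-0.03,0],[0,-0.03,0],[0,-0.03,0],[0,-0.03,0],[0,-0.03,0]],"twist":[[0.5,0,0],[1,0,0],[1,0,0],[1,0,0],[1,0,0],[1,0,0],[1,0,0],[1,0,0],[1,0,0],[1,0,0],[1,0,0],[1,0,0],[1,0,0],[1,0,0],[1,0,0],[1,0,0],[1,0,0],[1,0,0],[1,0,0],[1,0,0]],"fingers":[1,1,1,1,1,1,1,1,1,1,1,1,1,1,1,1,1,1,1,1]}'; python3 -m crank '{"offset":[[0,-0.03,0],[0,-0.03,0],[0,-0.03,0],[0,-0.03,0],[0,-0.03,0],[0,-0.03,0],[0,-0.02,0],[0,-0.02,0],[0,-0.02,0.02],[0,-0.02,0.02],[0,-0.02,0.02],[0,-0.02,0.02],[0,-0.01,0.02],[0,0,0.02],[0,0,0.02],[0,0,0.02],[0,0,0.02],[0,0,0.02],[0,0,0.02],[0,0,0]],"twist":[[1,0,0],[1,0,0],[1,0,0],[1,0,0],[1,0,0],[1,0,0],[1,0,0],[1,0,0],[1,0,0],[1,0,0],[1,0,0],[1,0,0],[1,0,0],[1,0,0],[1,0,0],[1,0,0],[1,0,0],[1,0,0],[0,0,0],[0,0,0]],"fingers":[1,1,1,1,1,1,1,1,1,1,1,1,1,1,1,1,1,1,1,1]}'
python3 - <<'E'
from h import *
for i in range(6): f=bot.grab_frame("scene")
cv2.imwrite("pics/inv_b.png",f["frame"][:,:,::-1]); show()
E
python3 plan.py .434 .405 .27 50 25
```

```text
time_s: 51.43
ee_pos: [0.5661, 0.1137, 0.3951]
ee_rot: [-1.584, -0.782, 0.588]
contact_force: [-0.6, 1.1, -5.6]
width: 0.692
time_s: 53.1
ee_pos: [0.5703, 0.1171, 0.3932]
ee_rot: [-0.385, -0.181, 0.847]
contact_force: [0.3, 0.6, -5.9]
width: 0.694
t53.40 pos [0.5701 0.117  0.3935] x [0.652 0.758 0.005] y [-0.694  0.599 -0.4  ] j [-0.624 -0.023  2.19   1.623  1.503  2.132] F [ 0.46  0.33 -4.71] w0.694
t53.40 pos [0.5701 0.117  0.3935] x [0.652 0.758 0.005] y [-0.694  0.599 -0.4  ] j [-0.624 -0.023  2.19   1.623  1.503  2.132] F [ 0.46  0.33 -4.71] w0.694
rows 40 offset [0.2, 0.06, 0.32] twist [-0.96, -0.05, 0.21] | total mm [141.8 318.9  -2.8] deg [-153.2   -8.1   34.2] tgt [0.4422 0.4147 0.2641]
  end j [ 0.28 -0.19  2.32  1.67  0.53 -0.39] max joint step 0.133 min z 0.264
```

View pics/inv_b.png

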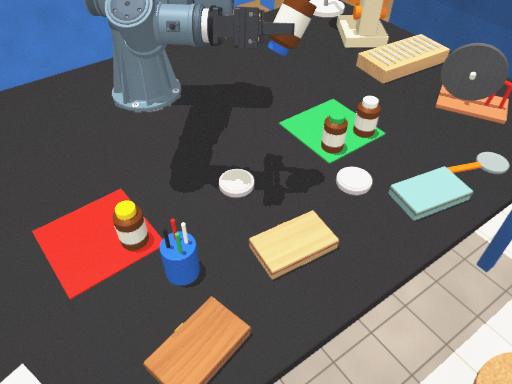

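```bash
python3 plan.py .434 .31 .27 50 25;python3 plan.py .434 .31 .2 50 25; python3 plan.py .434 .31 .2 60 25; python3 plan.py .434 .31 .3 60 25; python3 plan.py .434 .31 .06 60 25
```

```text
t53.40 pos [0.5701 0.117  0.3935] x [0.652 0.758 0.005] y [-0.694  0.599 -0.4  ] j [-0.624 -0.023  2.19   1.623  1.503  2.132] F [ 0.46  0.33 -4.71] w0.694
rows 40 offset [0.13, 0.09, 0.27] twist [-0.96, -0.05, 0.21] | total mm [ 69.7 262.  -27.3] deg [-153.2   -8.1   34.2] tgt [0.4422 0.3197 0.2641]
  end j [-0.05 -0.34  2.44  1.44  0.82 -0.32] max joint step 0.102 min z 0.264
t53.40 pos [0.5701 0.117  0.3935] x [0.652 0.758 0.005] y [-0.694  0.599 -0.4  ] j [-0.624 -0.023  2.19   1.623  1.503  2.132] F [ 0.46  0.33 -4.71] w0.694
rows 40 offset [0.14, 0.17, 0.28] twist [-0.96, -0.05, 0.21] | total mm [ 69.3 290.  -91.4] deg [-153.2   -8.1   34.2] tgt [0.4422 0.3197 0.1941]
  end j [-0.05 -0.11  2.47  1.69  0.82 -0.68] max joint step 0.118 min z 0.194
t53.40 pos [0.5701 0.117  0.3935] x [0.652 0.758 0.005] y [-0.694  0.599 -0.4  ] j [-0.624 -0.023  2.19   1.623  1.503  2.132] F [ 0.46  0.33 -4.71] w0.694
rows 40 offset [0.14, 0.17, 0.28] twist [-0.97, -0.14, 0.2] | total mm [ 69.1 292.  -90.5] deg [-154.7  -21.6   31.6] tgt [0.4403 0.321  0.1941]
  end j [-0.14 -0.03  2.39  1.5   1.   -0.69] max joint step 0.096 min z 0.194
t53.40 pos [0.5701 0.117  0.3935] x [0.652 0.758 0.005] y [-0.694  0.599 -0.4  ] j [-0.624 -0.023  2.19   1.623  1.503  2.132] F [ 0.46  0.33 -4.71] w0.694
rows 40 offset [0.13, 0.05, 0.26] twist [-0.97, -0.14, 0.2] | total mm [ 69.6 252.    1.1] deg [-154.7  -21.6   31.6] tgt [0.4403 0.321  0.2941]
  end j [-0.14 -0.32  2.35  1.3   1.06 -0.3 ] max joint step 0.081 min z 0.294
t53.40 pos [0.5701 0.117  0.3935] x [0.652 0.758 0.005] y [-0.694  0.599 -0.4  ] j [-0.624 -0.023  2.19   1.623  1.503  2.132] F [ 0.46  0.33 -4.71] w0.694
rows 40 offset [0.15, 0.33, 0.31] twist [-0.97, -0.14, 0.2] | total mm [  68.4  348.  -218.9] deg [-154.7  -21.6   31.6] tgt [0.4403 0.321  0.0541]
  end j [-0.14  0.49  2.33  1.79  1.04 -1.23] max joint step 0.104 min z 0.054
```

```bash
python3 -m crank '{"offset":[[0.13,0.05,0.26],[0.13,0.05,0.26],[0.13,0.05,0.26],[0.13,0.05,0.26],[0.13,0.05,0.26],[0.13,0.05,0.26],[0.13,0.05,0.26],[0.13,0.05,0.26],[0.13,0.05,0.26],[0.13,0.05,0.26],[0.13,0.05,0.26],[0.13,0.05,0.26],[0.13,0.05,0.26],[0.13,0.05,0.26],[0.13,0.05,0.26],[0.13,0.05,0.26],[0.13,0.05,0.26],[0.13,0.05,0.26],[0.13,0.05,0.26],[0.13,0.05,0.26]],"twist":[[-0.97,-0.14,0.2],[-0.97,-0.14,0.2],[-0.97,-0.14,0.2],[-0.97,-0.14,0.2],[-0.97,-0.14,0.2],[-0.97,-0.14,0.2],[-0.97,-0.14,0.2],[-0.97,-0.14,0.2],[-0.97,-0.14,0.2],[-0.97,-0.14,0.2],[-0.97,-0.14,0.2],[-0.97,-0.14,0.2],[-0.97,-0.14,0.2],[-0.97,-0.14,0.2],[-0.97,-0.14,0.2],[-0.97,-0.14,0.2],[-0.97,-0.14,0.2],[-0.97,-0.14,0.2],[-0.97,-0.14,0.2],[-0.97,-0.14,0.2]],"fingers":[1,1,1,1,1,1,1,1,1,1,1,1,1,1,1,1,1,1,1,1]}'; python3 plan.py .434 .31 .3 60 25
```

```text
time_s: 55.07
ee_pos: [0.4865, 0.2589, 0.433]
ee_rot: [-1.688, -0.953, 0.934]
contact_force: [-0.6, -0.9, -5.0]
width: 0.693
t55.07 pos [0.4865 0.2589 0.433 ] x [ 0.404  0.901 -0.157] y [ 0.176 -0.245 -0.953] j [-0.392 -0.262  2.178  1.432  1.49   0.97 ] F [-0.57 -0.9  -5.01] w0.693
rows 19 offset [0.14, 0.05, 0.26] twist [-0.96, -0.13, 0.2] | total mm [ 59.1 109.1  99.4] deg [-72.6  -9.9  15.1] tgt [0.4403 0.321  0.2941]
  end j [-0.14 -0.32  2.35  1.3   1.06 -0.3 ] max joint step 0.081 min z 0.294
```

```bash
python3 -m crank '{"offset":[[0.14,0.05,0.26],[0.14,0.05,0.26],[0.14,0.05,0.26],[0.14,0.05,0.26],[0.14,0.05,0.26],[0.14,0.05,0.26],[0.14,0.05,0.26],[0.14,0.05,0.26],[0.14,0.05,0.26],[0.14,0.05,0.26],[0.14,0.05,0.26],[0.14,0.05,0.26],[0.14,0.05,0.26],[0.14,0.05,0.26],[0.14,0.05,0.26],[0.14,0.05,0.26],[0.14,0.05,0.26],[0.14,0.05,0.26],[0,0,0]],"twist":[[-0.96,-0.13,0.2],[-0.96,-0.13,0.2],[-0.96,-0.13,0.2],[-0.96,-0.13,0.2],[-0.96,-0.13,0.2],[-0.96,-0.13,0.2],[-0.96,-0.13,0.2],[-0.96,-0.13,0.2],[-0.96,-0.13,0.2],[-0.96,-0.13,0.2],[-0.96,-0.13,0.2],[-0.96,-0.13,0.2],[-0.96,-0.13,0.2],[-0.96,-0.13,0.2],[-0.96,-0.13,0.2],[-0.96,-0.13,0.2],[-0.96,-0.13,0.2],[-0.96,-0.13,0.2],[0,0,0]],"fingers":[1,1,1,1,1,1,1,1,1,1,1,1,1,1,1,1,1,1,1]}'; python3 plan.py .434 .308 .10 60 25;  python3 - <<'E'
from h import *
f=bot.grab_frame("scene");cv2.imwrite("pics/pre_b.png",f["frame"][:,:,::-1])
E
```

```text
time_s: 56.65
ee_pos: [0.4314, 0.3233, 0.292]
ee_rot: [2.465, 1.453, -0.538]
contact_force: [-0.6, -0.2, -5.1]
width: 0.691
t56.65 pos [0.4314 0.3233 0.292 ] x [ 0.441  0.792 -0.423] y [ 0.876 -0.482  0.011] j [-0.143 -0.335  2.362  1.298  1.073 -0.318] F [-0.58 -0.16 -5.12] w0.691
rows 7 offset [0.4, 0.04, 0.85] twist [0.04, -0.0, 0.03] | total mm [ 84.2   7.7 179.2] deg [ 1.1 -0.   0.8] tgt [0.4403 0.319  0.0941]
  end j [-0.15  0.34  2.37  1.72  1.02 -1.09] max joint step 0.116 min z 0.094
```

View pics/pre_b.png

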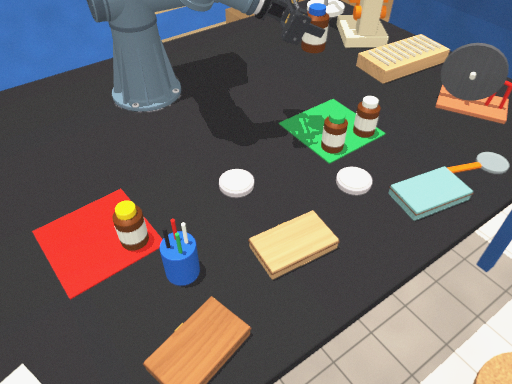

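```bash
python3 -m crank '{"offset":[[0.31,0.02,0.66],[0.31,0.03,0.66],[0.31,0.03,0.66],[0.31,0.03,0.66],[0.31,0.03,0.66],[0.31,0.03,0.66],[0.31,0.03,0.66],[0.31,0.03,0.66],[0.31,0.03,0.66],[0,0,0]],"twist":[[0,0,0],[0,0,0],[0,0,0],[0,0,0],[0,0,0],[0,0,0],[0,0,0],[0,0,0],[0,0,0],[0,0,0]],"fingers":[1,1,1,1,1,1,1,1,1,1]}'; python3 plan.py .434 .308 .065 60 25
```

```text
time_s: 57.53
ee_pos: [0.4535, 0.3179, 0.0992]
ee_rot: [2.495, 1.439, -0.527]
contact_force: [-1.3, -0.8, -5.1]
width: 0.696
t57.53 pos [0.4535 0.3179 0.0992] x [ 0.458  0.79  -0.407] y [ 0.866 -0.499  0.006] j [-0.151  0.344  2.344  1.713  1.033 -1.082] F [-1.35 -0.83 -5.07] w0.696
rows 2 offset [0.19, -0.2, 0.65] twist [0.04, -0.12, -0.01] | total mm [ 11.2 -12.2  38.8] deg [ 0.3 -1.  -0.1] tgt [0.4403 0.319  0.0591]
  end j [-0.15  0.47  2.34  1.78  1.04 -1.21] max joint step 0.065 min z 0.059
```

```bash
python3 -m crank '{"offset":[[0.07,-0.07,0.22],[0.07,-0.07,0.22],[0.07,-0.07,0.22],[0.07,-0.07,0.22],[0.07,-0.07,0.2],[0,0,0]],"twist":[[-0.03,-0.04,0],[-0.03,-0.04,0],[-0.03,-0.04,0],[-0.03,-0.04,0],[-0.03,-0.04,0],[0,0,0]],"fingers":[1,1,1,1,1,1]}'; python3 -c "
from h import *
show()"
```

```text
time_s: 58.03
ee_pos: [0.4487, 0.3185, 0.0685]
ee_rot: [2.488, 1.426, -0.527]
contact_force: [-0.4, 0.2, -6.3]
width: 0.691
t58.03 pos [0.4487 0.3185 0.0685] x [ 0.463  0.784 -0.414] y [ 0.865 -0.502  0.017] j [-0.145  0.445  2.335  1.777  1.037 -1.199] F [-0.42  0.19 -6.27] w0.691
```

```bash
python3 -m crank '{"offset":[[0.05,-0.03,0.14],[0.05,-0.03,0.12],[0,0,0]],"twist":[[0,-0.03,0],[0,-0.03,0],[0,0,0]],"fingers":[1,1,1]}';python3 -m crank '{"offset":[[0.03,0,0.08],[0,0,0]],"twist":[[0,0,0],[0,0,0]],"fingers":[1,1]}'; python3 -c "
from h import *
show()"
```

```text
time_s: 58.28
ee_pos: [0.4479, 0.319, 0.0607]
ee_rot: [2.485, 1.423, -0.528]
contact_force: [0.2, 0.8, -4.8]
width: 0.696
time_s: 58.45
ee_pos: [0.4485, 0.3192, 0.0594]
ee_rot: [2.487, 1.425, -0.523]
contact_force: [0.1, -0.4, -5.2]
width: 0.693
t58.45 pos [0.4485 0.3192 0.0594] x [ 0.464  0.783 -0.413] y [ 0.865 -0.502  0.02 ] j [-0.143  0.48   2.328  1.797  1.042 -1.234] F [ 0.12 -0.38 -5.25] w0.693
```

```bash
python3 -m crank '{"offset":[[0.03,0,0.07],[0,0,0]],"twist":[[0,0,0],[0,0,0]],"fingers":[1,1]}';python3 -m crank '{"offset":[[0.03,0,0.07],[0,0,0]],"twist":[[0,0,0],[0,0,0]],"fingers":[1,1]}'; python3 -c "
from h import *
show()"
```

```text
time_s: 58.62
ee_pos: [0.4492, 0.32, 0.0597]
ee_rot: [2.491, 1.428, -0.513]
contact_force: [0.9, 0.3, -5.0]
width: 0.693
time_s: 58.78
ee_pos: [0.4499, 0.3207, 0.0595]
ee_rot: [2.493, 1.431, -0.505]
contact_force: [-1.7, -0.4, -3.8]
width: 0.692
t58.78 pos [0.4499 0.3207 0.0595] x [ 0.466  0.789 -0.4  ] y [ 0.865 -0.501  0.022] j [-0.144  0.494  2.323  1.806  1.058 -1.249] F [-1.69 -0.44 -3.75] w0.692
```

Height has stopped falling while the pitch shifts, so the bottle is on the mat. Releasing and rising.

```bash
python3 -m crank '{"offset":[[0,0,0],[0,0,0],[0,0,0],[0,0,0],[0,0,0],[0,0,0]],"twist":[[0,0,0],[0,0,0],[0,0,0],[0,0,0],[0,0,0],[0,0,0]],"fingers":[0.2,-0.2,-1,-1,-1,-1]}'; python3 -m crank '{"offset":[[-0.3,0,-0.5],[-0.45,0,-0.8],[-0.45,0,-0.8],[-0.45,0,-0.8],[-0.45,0,-0.8],[-0.45,0,-0.8],[-0.45,0,-0.8],[-0.45,0,-0.8],[-0.3,0,-0.5],[0,0,0]],"twist":[[0,0,0],[0,0,0],[0,0,0],[0,0,0],[0,0,0],[0,0,0],[0,0,0],[0,0,0],[0,0,0],[0,0,0]],"fingers":[-1,-1,-1,-1,-1,-1,-1,-1,-1,-1]}'; python3 look.py 5; python3 plan.py .45 .05 .35 55 25
```

```text
time_s: 59.28
ee_pos: [0.4513, 0.3206, 0.0601]
ee_rot: [2.494, 1.429, -0.502]
contact_force: [0.4, -0.1, 0.3]
width: 0.971
time_s: 60.12
ee_pos: [0.4334, 0.3012, 0.2945]
ee_rot: [2.495, 1.426, -0.511]
contact_force: [0.5, -0.7, -0.3]
width: 1.002
t60.12 pos [0.4334 0.3012 0.2945] x [ 0.468  0.786 -0.404] y [ 0.864 -0.504  0.02 ] j [-0.221 -0.365  2.39   1.304  1.124 -0.347] F [ 0.52 -0.73 -0.35] w1.002
scene yellow [(316, array([125.1, 209.5]), array([ 0.542, -0.289,  0.104]))]
scene green []
scene blue [(160, array([311.7,  94.5]), array([0.439, 0.316, 0.104]))]
top white [(621, array([176.6, 161.4]), array([0.6728, 0.2273, 0.106 ])), (175, array([107.1, 203.2]), array([0.5608, 0.4195, 0.106 ])), (683, array([261.9, 215.4]), array([ 0.5175, -0.0043,  0.106 ]))]
top yellow [(211, array([366.9, 202.9]), array([ 0.544 , -0.2904,  0.106 ]))]
top green [(187, array([151.4, 203. ]), array([0.5585, 0.296 , 0.106 ])), (70, array([168.8, 253.2]), array([0.4217, 0.2475, 0.106 ])), (75, array([175.3, 261.4]), array([0.3995, 0.2299, 0.106 ])), (35, array([148.8, 264.4]), array([0.3928, 0.3015, 0.106 ]))]
top blue [(627, array([343.4, 160.4]), array([ 0.6636, -0.2326,  0.106 ])), (182, array([145.1, 245.9]), array([0.4424, 0.312 , 0.106 ])), (50, array([509.4, 266.4]), array([ 0.3582, -0.6763,  0.106 ]))]
t60.22 pos [0.4326 0.3013 0.2911] x [ 0.466  0.786 -0.406] y [ 0.864 -0.504  0.016] j [-0.22  -0.359  2.393  1.305  1.122 -0.352] F [-0.21  0.73  0.29] w0.998
rows 7 offset [-0.93, 0.71, 0.15] twist [0.1, -0.04, 0.14] | total mm [-199.4  143.5   33. ] deg [ 2.8 -1.1  3.9] tgt [0.4573 0.0604 0.3441]
  end j [-0.88 -0.31  2.23  1.07  1.65 -0.43] max joint step 0.113 min z 0.299
```

View pics/s5.png

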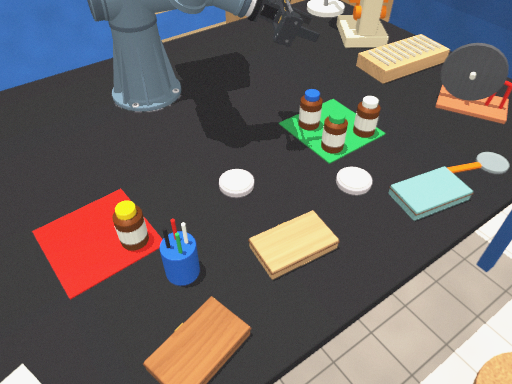

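```bash
python3 -m crank '{"offset":[[-0.6,0.4,0],[-0.9,0.7,0.1],[-0.9,0.7,0.1],[-0.9,0.7,0.1],[-0.9,0.7,0.1],[-0.9,0.7,0.1],[-0.6,0.4,0.1],[0,0,0],[0,0,0],[0,0,0]],"twist":[[0,0,0],[0,0,0],[0,0,0],[0,0,0],[0,0,0],[0,0,0],[0,0,0],[0,0,0],[0,0,0],[0,0,0]],"fingers":[-1,-1,-1,-1,-1,-1,-1,-1,-1,-1]}'; python3 look.py 6
python3 - <<'E'
from h import *
a=cv2.imread("pics/t6.png");f=bot.grab_frame("top");print(mats(f))
E
```

```text
time_s: 61.05
ee_pos: [0.4571, 0.0906, 0.3316]
ee_rot: [2.509, 1.457, -0.533]
contact_force: [0.1, 0.3, -0.2]
width: 0.996
t61.05 pos [0.4571 0.0906 0.3316] x [ 0.452  0.798 -0.398] y [ 0.867 -0.498 -0.015] j [-0.803 -0.241  2.221  1.081  1.651 -0.473] F [ 0.13  0.32 -0.2 ] w0.996
scene yellow [(315, array([125.1, 209.5]), array([ 0.542, -0.289,  0.104]))]
scene green []
scene blue [(159, array([311.7,  94.5]), array([0.439, 0.316, 0.104]))]
top white [(622, array([176.6, 161.4]), array([0.6728, 0.2273, 0.106 ])), (175, array([107.1, 203.2]), array([0.5608, 0.4195, 0.106 ])), (164, array([262.1, 205.9]), array([ 0.5432, -0.0055,  0.106 ]))]
top yellow [(209, array([366.9, 202.8]), array([ 0.5443, -0.2904,  0.106 ]))]
top green [(187, array([151.4, 203. ]), array([0.5585, 0.296 , 0.106 ]))]
top blue [(629, array([343.3, 160.4]), array([ 0.6636, -0.2324,  0.106 ])), (189, array([145.4, 246. ]), array([0.4421, 0.3112, 0.106 ])), (51, array([509.4, 266.5]), array([ 0.3579, -0.6763,  0.106 ]))]
{'red': ((488.6329345703125, -354.45880126953125), (228.10150146484375, 228.63088989257812), 3.195049285888672), 'green': ((494.14019775390625, 353.8150634765625), (225.5382080078125, 225.43882751464844), 0.15824533998966217)}
```

View pics/t6.png

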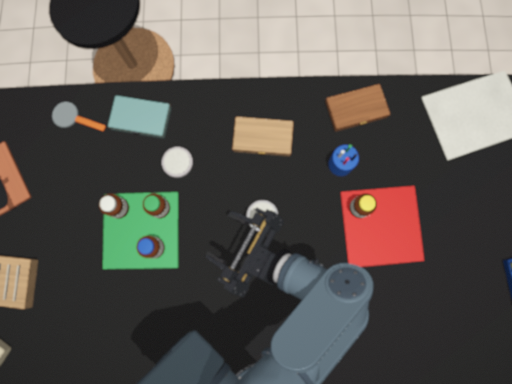

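All four bottles stand on their mats: white cap at (107,203), green (151,203) and blue (145,246) on the green mat, yellow (367,203) on the red. The dishes, slide box and pen pot are where they started, and the gripper is clear, so I'm handing in.

```bash
python3 -c "
from bench import bot
print(bot.hand_in())"
```

```text
the job is handed in; nothing more can be done
None
```

I checked all four bottles in order (white, yellow, green, blue) and handed the job in at about 61 s. No verdict was reported.

| Bottle | Weight felt | Turned over (tilt from the wrist pose) | Placed on | Offset from mat centre (limit ±95 mm) |
|---|---|---|---|---|
| White | about 420 g (in between) | yes, about 147° | green mat | 67, 66 mm |
| Yellow | about 320 g (spent) | no | red mat | 55, 64 mm |
| Green | about 415–440 g (in between) | yes, about 147° | green mat | 64, −58 mm |
| Blue | about 500 g (full) | yes, about 146° | green mat | −52, −43 mm |

- **Weights:** single force readings scattered by about 0.5 N, so I averaged 20 for each bottle. White and green are somewhere between spent and full. I turned both over and put them on the green mat, which they suit anywhere above 340 g.
- **Last pictures:** all four bottles stand upright and released, and the gripper is open and well clear. The mats measured the same as at the start. Both dishes, the slide box and the pen pot look unmoved, though the arm partly hid one dish in the last top view. I saw no bottle knocked aside.
- **Disagreements:** the two cameras differed by up to 5 mm on the final position of a bottle, well inside the margins. In the last scene view the green cap was not detected by colour because it merges with the mat. The top camera did find it.

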